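# Reline a shelf board: sweep off chips, lay deck panels, roll them down

### The arm

A 6-joint arm with a two-finger parallel gripper is mounted at the origin on the work surface. World frame = base frame: x ahead of the robot, y to its left, z up, the work surface at z = 0. Lengths are in mm, angles in rad, forces in N, time in s.
With the tool pointing down it reaches from about 350 to 975 mm from the base axis. Payload 7.1 kg.
Tool frame: the origin (TCP) lies at the centre of the arm's flange, where the gripper is bolted on; the fingertips stand 182 mm ahead of it and the grasp point (between the pads) lies 163 mm ahead of it; z points along the fingers, y is the line along which they close (so a half turn about z gives the same grasp; the last joint's range is limited). The gripper opens to 88 mm and grips with 3 to 60 N. Pads are 20 mm wide; open, the fingers measure 115 mm over their backs; the gripper's body (75 mm by 178 mm) begins 61 mm behind the grasp point.
Start: joints at [1.274, 0.423, 1.63, -0, 1.089, -0.019], TCP at [171.369, 601.032, 404.675] pointing down, gripper open.
Joint ranges: [-3, 3], [-0.9, 2.11], [0.09, 2.58], [-1.31, 4.45], [0.11, 2.69], [-2.54, 2.54]. Speed limits (rad/s): [2.39, 2.39, 3.01, 3.14, 3.14, 3.14].

### API

Orientations are given as a rotation vector (axis times angle).
In Python, from workcell import readout, get_image, ctrl gives the robot as it stands.
- The arm moves only by the tool step_arm, never from a script. Its argument "targets" is a list that holds one entry, the list of rows, each a list of 7 numbers: the shift along the world's x, y, z as a fraction of full scale, then the turn, a rotation vector about the world's x, y, z as a fraction of full scale, then the opening, from 0 (shut) to 1 (fully open). In form: [[[dx, dy, dz, wx, wy, wz, claw], ...]]. A call has exactly 5 rows; each row shifts and turns the commanded pose from where the row before left it; what a row does not reach is not made up. Full scale, the value 1, is 0.05 m for a shift and 4 degrees for a turn. A row lasts 1/8 s, in which the tool goes at most 62.5 mm and 10.7 degrees, less where a joint would pass 70% of its speed; a pose out of reach is approached as far as the arm can. A call with a number of a shift or a turn outside -1 to 1 is refused whole. A call with a gripper value outside its range is refused whole. The fingers move at their own pace and stop on an object; the grip force is fixed at half the most. Time passes only in rows, so rows that do not move let the fingers close, or fill a call up. It gives the time, the measured TCP pose, the force, the opening and the grip force at its end, in the units of the state.
- readout.get_obs(): the state, without advancing time (a new reading comes with each control period).
- get_image(name): name is "scene" or "top"; returns a dict with "pixels" (420x560x3 uint8, red, green, blue), "intrinsics" (3x3 intrinsics, pixels), "extrinsics" (4x4, takes a point from world to camera coordinates). Camera axes: x right, y down, z forward; pixel columns grow to the right and rows downward; lengths in mm; the calibration is good to about 2 mm. A picture is of the moment at which its call begins. There is no depth.
- ctrl.close_job(): hands the job in; it is judged then, once.
The state is a dict: "t": time; "qpos": joint angles; "qvel": joint speeds; "joint_torque": joint torques, N m; "ee_pos": TCP position; "orientation": TCP orientation; "ft_force": force on the tool from outside, world axes, zero at the start; "moment": the same for the moment, N m; "width": finger opening in mm; "grasp_force": force on a finger pad.
Only numpy, scipy, OpenCV 4.12 (cv2) and the standard library are available. Lean on these libraries where they do the work, as an engineer would, in place of code of your own. Each camera call takes 0.05 s, during which the arm holds its last target. There are 200 camera calls.

### The job

Reline the shelf board: with the scraper, sweep all the chips of old liner off the board into the blue catch tray at its end, without touching them with the fingers; then lay every deck panel lengthwise in the bay of its own colour, centred on its mark; then run the press roller over the panels with steady, moderate pressure until every laminate segment is fully home, never pressing the segments with the fingers. At the end the scraper must stand upright in the middle of its blue-edged mat and the roller in the middle of its orange-edged mat, with the panels still in place, and the blue-labelled can and the green tea box must be left where they are.

Things in the scene. Friction and masses are not known exactly. Their poses are not given: they have to be found in the camera images.
- board: grey shelf board fixed on the counter, 110 mm wide (x), 380 mm long (y). Origin: centre of its underside, z up; flat deck 40 mm above it. Both long edges have a lip 5 mm wide, 3 mm high; 90 mm clear between. Open ends; a fixed 45 mm high carton 14 mm off the end without tray. Painted bays on the middle line, 100 mm long: yellow at y = -120 mm, green at 0, red at +120 mm
- tray: fixed blue catch tray 4 mm off one end of the board (which end varies), 124 mm (x) x 110 mm (y), y along the board's y. Origin: centre of its underside. Floor 6 mm thick; the two walls across the board's length are 33 mm high (7 mm below the deck), the other two 40 mm; walls 5 mm thick
- mat_scraper: fixed blue-edged black rubber mat, 160 (x) x 170 (y) x 4 mm: the scraper's place. Origin: centre of its underside.
- mat_roller: fixed orange-edged black rubber mat, 160 (x) x 170 (y) x 4 mm: the roller's place. Origin: centre of its underside.
- scraper_mid (a point): centre of the scraper, 45 mm above its underside, z up. Red block 84 mm wide (x) x 56 mm (y) x 28 mm high, flat underside; on it an upright wooden handle 50 mm (x) x 28 mm (y), from 28 to 89 mm above the underside. It sweeps along its y with the 84 mm face. About 0.25 kg
- roller_mid (a point): centre of the press roller, 68 mm above the drum's underside, z up. Free-turning black drum, radius 28, 76 mm wide, axis along x: it rolls along y. Side plates at |x| 40 to 47 mm, 84 mm long, end 2 mm above the drum's underside; standing, it leans up to 0.05 rad on them. Upright wooden handle 50 mm (x) x 28 mm (y), from 72 to 136 mm above the drum's underside. About 0.4 kg
- panelA_mid (a point): yellow deck panel (may be absent): black carrier 60 mm (x) x 100 mm (y) x 18 mm thick, this point 9 mm above its underside, z up. On top a yellow laminate sheet scored into three segments, 54 mm (x) x 32 mm (y) each, 4 mm proud of the carrier until pressed. It lies along the board's y, either way round; grip the carrier's long sides. About 0.2 kg
- A1 (a joint): how far segment 1 of the yellow panel (centre -32.5 mm along the panel's y) is pressed down, m: 0 standing 4 mm proud, 0.004 fully home. It yields at about 5 N and stays where it is left.
- A2 (a joint): how far segment 2 of the yellow panel (centre 0 mm along the panel's y) is pressed down, m: 0 standing 4 mm proud, 0.004 fully home. It yields at about 5 N and stays where it is left.
- A3 (a joint): how far segment 3 of the yellow panel (centre 32.5 mm along the panel's y) is pressed down, m: 0 standing 4 mm proud, 0.004 fully home. It yields at about 5 N and stays where it is left.
- panelB_mid (a point): green deck panel (may be absent): black carrier 60 mm (x) x 100 mm (y) x 18 mm thick, this point 9 mm above its underside, z up. On top a green laminate sheet scored into three segments, 54 mm (x) x 32 mm (y) each, 4 mm proud of the carrier until pressed. It lies along the board's y, either way round; grip the carrier's long sides. About 0.2 kg
- B1 (a joint): how far segment 1 of the green panel (centre -32.5 mm along the panel's y) is pressed down, m: 0 standing 4 mm proud, 0.004 fully home. It yields at about 5 N and stays where it is left.
- B2 (a joint): how far segment 2 of the green panel (centre 0 mm along the panel's y) is pressed down, m: 0 standing 4 mm proud, 0.004 fully home. It yields at about 5 N and stays where it is left.
- B3 (a joint): how far segment 3 of the green panel (centre 32.5 mm along the panel's y) is pressed down, m: 0 standing 4 mm proud, 0.004 fully home. It yields at about 5 N and stays where it is left.
- panelC_mid (a point): red deck panel (may be absent): black carrier 60 mm (x) x 100 mm (y) x 18 mm thick, this point 9 mm above its underside, z up. On top a red laminate sheet scored into three segments, 54 mm (x) x 32 mm (y) each, 4 mm proud of the carrier until pressed. It lies along the board's y, either way round; grip the carrier's long sides. About 0.2 kg
- C1 (a joint): how far segment 1 of the red panel (centre -32.5 mm along the panel's y) is pressed down, m: 0 standing 4 mm proud, 0.004 fully home. It yields at about 5 N and stays where it is left.
- C2 (a joint): how far segment 2 of the red panel (centre 0 mm along the panel's y) is pressed down, m: 0 standing 4 mm proud, 0.004 fully home. It yields at about 5 N and stays where it is left.
- C3 (a joint): how far segment 3 of the red panel (centre 32.5 mm along the panel's y) is pressed down, m: 0 standing 4 mm proud, 0.004 fully home. It yields at about 5 N and stays where it is left.
- chip1_mid (a point): centre of a chip of old liner (may be absent): pale flat plate 30 x 24 x 8 mm, z up, 15 g, loose on the board's deck at the start
- chip2_mid (a point): centre of a chip of old liner (may be absent): pale flat plate 30 x 24 x 8 mm, z up, 15 g, loose on the board's deck at the start
- chip3_mid (a point): centre of a chip of old liner (may be absent): pale flat plate 30 x 24 x 8 mm, z up, 15 g, loose on the board's deck at the start
- chip4_mid (a point): centre of a chip of old liner (may be absent): pale flat plate 30 x 24 x 8 mm, z up, 15 g, loose on the board's deck at the start
- milk_can: bystander, leave alone: blue-labelled can, 72 mm across, 85 mm high; origin: centre of its underside
- tea_box: bystander, leave alone: green tea box 70 x 120 x 60 mm high; origin: centre of its underside
Mind the look-alikes: they are no part of the job. What is shaped like the part that bears panelA_mid but brown, grey or pink is not meant.

How it is judged (in metres and radians):
On the way, in this order (a step that is already met when the one before it is completed fails the run):
1. all chips present lie in the catch tray (x of chip1_mid in the frame of tray between -0.062 and 0.062 m and y of chip1_mid in the frame of tray between -0.055 and 0.055 m and z of each of chip1_mid, chip2_mid, chip3_mid, chip4_mid in the frame of tray below 0.034 m and x of chip2_mid in the frame of tray between -0.062 and 0.062 m and y of chip2_mid in the frame of tray between -0.055 and 0.055 m and x of chip3_mid in the frame of tray between -0.062 and 0.062 m and y of chip3_mid in the frame of tray between -0.055 and 0.055 m and x of chip4_mid in the frame of tray between -0.062 and 0.062 m and y of chip4_mid in the frame of tray between -0.055 and 0.055 m), for 0.2 s.
2. every panel present lies flat in the bay of its colour (x of panelA_mid in the frame of board between -0.01 and 0.01 m and y of panelA_mid in the frame of board between -0.13 and -0.11 m and z of each of panelA_mid, panelB_mid, panelC_mid in the frame of board below 0.053 m and angle between each of panelA_mid, panelB_mid, panelC_mid's own z axis and vertical below 0.08 rad and angle between the y axis of each of panelA_mid, panelB_mid, panelC_mid and the y axis of board, either way round below 0.12 rad and x of panelB_mid in the frame of board between -0.01 and 0.01 m and y of panelB_mid in the frame of board between -0.01 and 0.01 m and x of panelC_mid in the frame of board between -0.01 and 0.01 m and y of panelC_mid in the frame of board between 0.11 and 0.13 m), for 0.2 s.
3. all segments of the panels present are pressed home, the roller bearing on one of the panels (value of joint each of A1, A2, A3, B1, B2, B3, C1, C2, C3 above 0.003 m and (contact force between roller and panelA above 1 N or contact force between roller and panelB above 1 N or contact force between roller and panelC above 1 N)), for 0.05 s.
At the end, for the whole second after the job is handed in: Chips in the tray; panels flat in the bays of their colours, centres within 10 mm along board x and y, long axis within 0.12 rad; segments down at least 3 of 4 mm; scraper and roller upright (0.15 rad), within 50 mm of their mats' centres; all released and at rest (all of step 1 and all of step 2 and value of joint each of A1, A2, A3, B1, B2, B3, C1, C2, C3 above 0.003 m and horizontal distance between scraper_mid and mat_scraper below 0.05 m and angle between each of scraper_mid, roller_mid's own z axis and vertical below 0.15 rad and height (world z) of scraper_mid below 0.062 m and horizontal distance between roller_mid and mat_roller below 0.05 m and height (world z) of roller_mid below 0.085 m and contact force between the fingers and anything else below 0.5 N and linear speed of each of scraper, roller, panelA, panelB, panelC below 0.02 m/s); the robot touches nothing.
It fails at once if the fingers touch a chip instead of sweeping it with the scraper (contact force between the fingers and chip1 above 1 N or contact force between the fingers and chip2 above 1 N or contact force between the fingers and chip3 above 1 N or contact force between the fingers and chip4 above 1 N).
It fails at once if the fingers press a laminate segment instead of the roller (contact force between the fingers and A1 above 3 N or contact force between the fingers and A2 above 3 N or contact force between the fingers and A3 above 3 N or contact force between the fingers and B1 above 3 N or contact force between the fingers and B2 above 3 N or contact force between the fingers and B3 above 3 N or contact force between the fingers and C1 above 3 N or contact force between the fingers and C2 above 3 N or contact force between the fingers and C3 above 3 N).
It fails at once if the roller bears on a panel with more than 80 N (contact force between roller and panelA above 80 N or contact force between roller and panelB above 80 N or contact force between roller and panelC above 80 N).
It fails at once if the blue-labelled can or the green tea box is moved more than 30 mm (distance of any of milk_can, tea_box from where it was at the start of the episode above 0.03 m).
Of panelA, panelB, panelC only 2 to 3 are there at a start; the rules pass over those that are not, and their reading is None.
Of chip1, chip2, chip3, chip4 only 2 to 4 are there at a start; the rules pass over those that are not, and their reading is None.
At some moment in a run one of scraper, panelA, panelB, panelC may be knocked a few centimetres aside while the robot is not near it.
Once in a run the grip may slacken for a moment while it holds something.
It also fails if it takes over 210 s, if anything falls off the work surface, if the arm or the gripper's body presses on something with over 40 N, if the wrist force passes 120 N, or if a joint passes its speed limit or range.

## Working session

There is one attempt and no reset: what is moved stays moved. The work goes in short steps, Python scripts to look and compute and a tool call to move; the robot and the scene stay as the last step left them, time stands still between calls to the robot, and variables do not carry over. Pictures are saved under pics/ and viewed, at most 17 in all, crops included, and the job is handed in when it is done.

Besides the shell and the picture viewer there is one more tool, called after "Request:" as name([rows], argument=value, ...), one row to a line, values as JSON. step_arm: Moves the arm, as the interface text tells. Shift numbers are shares of 0.05 m and turn numbers shares of 4 degrees, none past 1 either way. Its arguments: {"type":"object","properties":{"targets":{"type":"array"}},"required":["targets"]}

```bash
mkdir -p pics; ls
python3 - <<'E'
from workcell import readout,get_image,ctrl
import cv2,numpy as np
o=readout.get_obs();print(o)
for n in("scene","top"):
    d=get_image(n);cv2.imwrite(f"pics/{n}0.png",d["pixels"][:,:,::-1]);print(d["intrinsics"],d["extrinsics"])
E
```

```text
pics
{'t': 0.0, 'qpos': array([ 1.27399196e+00,  4.23824604e-01,  1.63066702e+00,  2.23457789e-05,
        1.08861579e+00, -1.89912856e-02]), 'qvel': array([-1.44867051e-05,  6.37220867e-05, -1.57490099e-03,  3.55369903e-04,
        1.20073803e-03,  2.44147341e-03]), 'joint_torque': array([ 5.45519928e-03, -5.44616032e+01, -2.73677605e+01,  6.46084221e-02,
        2.27714237e-02, -9.72637599e-05]), 'ee_pos': array([171.2958775 , 600.78362403, 403.92066029]), 'orientation': array([-4.34966101e-01, -3.11107443e+00,  2.34470392e-03]), 'ft_force': array([0.56909437, 0.27893755, 0.3011356 ]), 'moment': array([ 0.01227222, -0.01746797,  0.02766485]), 'grasp_force': 0.0, 'width': 87.85276490900615}
[[436.79893239   0.         283.79507857]
 [  0.         436.79893239 206.90060083]
 [  0.           0.           1.        ]] [[-5.96419000e-01  8.02616722e-01  9.52757067e-03  3.02003908e+02]
 [ 5.80144801e-01  4.39244033e-01 -6.85927612e-01 -2.31457864e+02]
 [-5.54721900e-01 -4.03572890e-01 -7.27607405e-01  1.64548965e+03]
 [ 0.00000000e+00  0.00000000e+00  0.00000000e+00  1.00000000e+00]]
[[521.33797317   0.         271.61614548]
 [  0.         521.33797317 204.27482378]
 [  0.           0.           1.        ]] [[-2.52444739e-02 -9.99679718e-01 -1.78254428e-03  5.76980462e+00]
 [-9.81556396e-01  2.51247400e-02 -1.89514615e-01  5.19305362e+02]
 [ 1.89498703e-01 -3.03452902e-03 -9.81876282e-01  1.21999930e+03]
 [ 0.00000000e+00  0.00000000e+00  0.00000000e+00  1.00000000e+00]]
```

View pics/scene0.png

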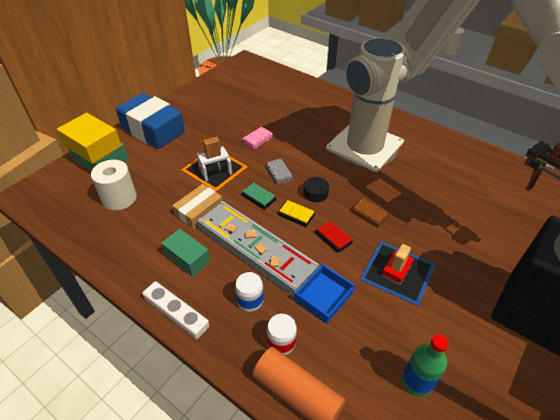

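View pics/top0.png

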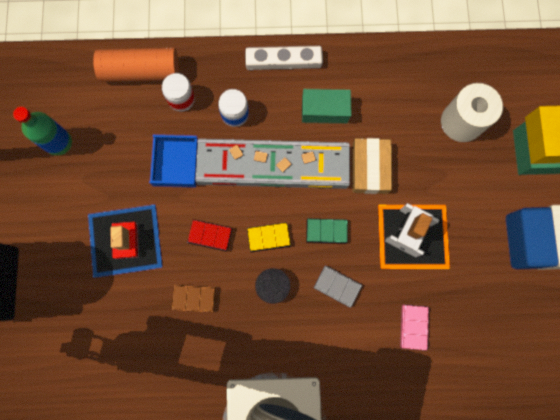

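The top view shows the tray on the left (about 175,160), the board from 197 to 350 with 4 chips, and the red (210,235), yellow (269,237) and green (327,231) panels. The scraper is at (123,240) and the roller, turned on its mat, at (413,232). The look-alikes are brown (193,298), grey (338,286) and pink (415,327). Next I'll take an enlarged crop and measure.

```bash
cat > h.py <<'E'
from workcell import readout,get_image,ctrl
import cv2,numpy as np
def proj(d,P):
    P=np.atleast_2d(P);c=P@d["extrinsics"][:3,:3].T+d["extrinsics"][:3,3];q=c@d["intrinsics"].T
    return q[:,:2]/q[:,2:]
def unproj(d,uv,z):
    uv=np.atleast_2d(uv);R=d["extrinsics"][:3,:3];t=d["extrinsics"][:3,3]
    r=np.c_[uv,np.ones(len(uv))]@np.linalg.inv(d["intrinsics"]).T@R;C=-R.T@t
    return C+r*((z-C[2])/r[:,2])[:,None]
def seg(d,lo,hi,box=None,n=1,minA=15):
    h=cv2.cvtColor(d["pixels"],cv2.COLOR_RGB2HSV);m=cv2.inRange(h,np.array(lo),np.array(hi))
    if box is not None:
        k=np.zeros_like(m);a,b,c,e=box;k[b:e,a:c]=255;m&=k
    cs=cv2.findContours(m,cv2.RETR_EXTERNAL,cv2.CHAIN_APPROX_NONE)[0]
    return sorted([c for c in cs if cv2.contourArea(c)>=minA],key=cv2.contourArea,reverse=True)[:n]
def rect(d,c,z):
    w=unproj(d,c[:,0,:].astype(float),z)[:,:2].astype(np.float32)
    r=cv2.minAreaRect(w);return np.round(r[0],1),np.round(r[1],1),round(r[2],1)
def crop(d,box,f,name):
    a,b,c,e=box;cv2.imwrite(name,cv2.resize(d["pixels"][b:e,a:c,::-1],None,fx=f,fy=f,interpolation=cv2.INTER_CUBIC))
E
python3 - <<'E'
from h import *
d=get_image("top")
crop(d,(80,125,460,280),2.1,"pics/c1.png")
for n,lo,hi,box,z in [("red",(0,180,90),(5,255,255),(180,215,240,255),22),("yel",(22,180,90),(32,255,255),(240,215,300,255),22),
 ("grn",(60,60,30),(85,255,255),(300,215,355,250),22),("board",(0,0,90),(179,45,200),(190,130,360,195),40),("tray",(105,150,60),(125,255,255),(145,130,205,190),36),
 ("matS",(100,120,50),(115,255,255),(80,200,170,285),4),("matR",(8,200,150),(20,255,255),(370,195,455,275),4),("block",(0,180,90),(5,255,255),(100,210,145,265),28)]:
  for c in seg(d,lo,hi,box): print(n,rect(d,c,z),cv2.boundingRect(c))
for c in seg(d,(8,70,150),(18,170,255),(195,140,350,180),8): print("chip",rect(d,c,48),cv2.contourArea(c))
E
```

```text
red (array([453.5, 148.2]), array([99.8, 57.2]), 75.7) (188, 220, 43, 30)
yel (array([444.4,   2.2]), array([57.8, 99.5]), 6.8) (248, 223, 42, 28)
grn (array([ 455.7, -141.9]), array([98.8, 56.9]), 86.0) (307, 219, 41, 24)
board (array([628.4, -12.6]), array([380.7, 112.7]), 86.9) (196, 139, 154, 48)
tray (array([640.5, 234.6]), array([112.2, 130.7]), 87.4) (150, 135, 47, 52)
matS (array([446. , 361.4]), array([158.4, 169.9]), 7.0) (89, 205, 73, 72)
matR (array([ 438.2, -358.2]), array([174.1, 163.2]), 88.5) (378, 204, 72, 66)
block (array([445.1, 357.1]), array([88.4, 59. ]), 3.3) (111, 222, 26, 37)
chip (array([620.2, -38.4]), array([25.1, 32.1]), 42.4) 110.0
chip (array([ 636.8, -100.9]), array([26.1, 31.9]), 13.0) 107.0
chip (array([641.6,  18. ]), array([31.3, 25.7]), 76.8) 106.5
chip (array([655.4,  79.4]), array([31.1, 26.7]), 26.1) 105.5
```

View pics/c1.png

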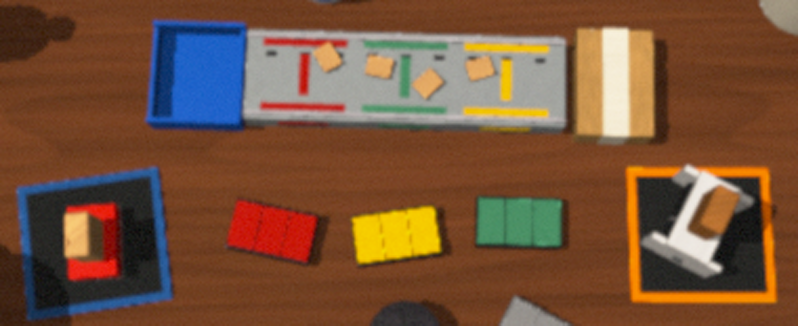

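```bash
cat >> h.py <<'E'
from scipy.optimize import minimize
def corners(b): # (x0,x1,y0,y1,z0,z1)
    return np.array([[x,y,z] for x in b[:2] for y in b[2:4] for z in b[4:]],float)
def fit(views,boxes,g,z0,S=4):
    """views: list of (img dict, mask, roi); boxes in object frame; g=(x,y,yaw deg)"""
    ms=[]
    for d,m,(a,b,c,e) in views:
        ms.append((cv2.resize(m[b:e,a:c],None,fx=S,fy=S,interpolation=cv2.INTER_LINEAR)>127,a,b))
    def cost(p):
        y=np.deg2rad(p[2]);R=np.array([[np.cos(y),-np.sin(y),0],[np.sin(y),np.cos(y),0],[0,0,1]]);J=0
        for (d,_,_),(m,a,b) in zip(views,ms):
            im=np.zeros(m.shape,np.uint8)
            for bx in boxes:
                q=(proj(d,corners(bx)@R.T+[p[0],p[1],z0])-[a,b]+.5)*S-.5
                cv2.fillConvexPoly(im,cv2.convexHull((q*16).astype(np.int32)),1,shift=4)
            J+=1-(m&(im>0)).sum()/max(1,(m|(im>0)).sum())
        return J
    r=minimize(cost,g,method="Nelder-Mead",options=dict(initial_simplex=np.array(g)+np.array([[0,0,0],[12,0,0],[0,12,0],[0,0,12]]),xatol=.1,fatol=1e-4))
    return np.round(r.x,1),round(r.fun,3)
def mask(d,rs,roi):
    h=cv2.cvtColor(d["pixels"],cv2.COLOR_RGB2HSV);m=np.zeros(h.shape[:2],np.uint8)
    for lo,hi in rs: m|=cv2.inRange(h,np.array(lo),np.array(hi))
    k=np.zeros_like(m);a,b,c,e=roi;k[b:e,a:c]=255;return cv2.morphologyEx(m&k,cv2.MORPH_CLOSE,np.ones((3,3)))
E
python3 - <<'E'
from h import *
t=get_image("top");s=get_image("scene")
T=(100,212,148,268);Sc=(372,236,420,292)
RW=[((0,130,60),(25,255,255)),((8,40,120),(25,255,255))]
V=[(t,mask(t,RW,T),T),(s,mask(s,RW,Sc),Sc)]
out=[np.hstack([cv2.resize(v[0]["pixels"][v[2][1]:v[2][3],v[2][0]:v[2][2],::-1],(300,300)),cv2.cvtColor(cv2.resize(v[1][v[2][1]:v[2][3],v[2][0]:v[2][2]],(300,300)),cv2.COLOR_GRAY2BGR)]) for v in V]
T2=(385,195,450,265);S2=(185,125,245,190)
cv2.imwrite("pics/m1.png",np.vstack(out)[:600])
r=[cv2.resize(x["pixels"][b:e,a:c,::-1],(400,400),interpolation=cv2.INTER_CUBIC) for x,(a,b,c,e) in((t,T2),(s,S2))]
cv2.imwrite("pics/m2.png",np.hstack(r))
B=[(-42,42,-28,28,0,28),(-25,25,-14,14,28,89)]
for v in(V,V[:1],V[1:]):print(fit(v,B,(445,357,5),4))
for n,lo,hi,box in [("R",(0,120,90),(6,255,255),(200,142,250,181)),("G",(60,60,60),(90,255,255),(250,142,296,181)),("Y",(20,120,110),(34,255,255),(296,143,345,182))]:
    c=seg(t,lo,hi,box,4,5)
    for q in c: print(n,rect(t,q,40))
E
```

```text
(array([445. , 357.1,   2.3]), np.float64(0.544))
(array([445.5, 358.4,   3.7]), np.float64(0.061))
(array([439.4, 355.2,   2.3]), np.float64(0.441))
R (array([597.6, 110.1]), array([97. ,  7.7]), 86.3)
R (array([676.9, 105.7]), array([95.5,  7.8]), 88.5)
R (array([636.8, 108.5]), array([10. , 46.6]), 89.5)
G (array([590.9, -10.1]), array([94.5,  7.5]), 86.0)
G (array([669.6, -14.7]), array([95.4,  7.4]), 86.8)
G (array([631.1, -11.2]), array([10. , 46.5]), 88.5)
Y (array([ 584.3, -130.2]), array([96.8,  9.4]), 86.0)
Y (array([ 662.9, -133.6]), array([97.8,  7.8]), 88.5)
Y (array([ 624.1, -131.9]), array([12.5, 49.1]), 87.5)
```

View pics/m1.png

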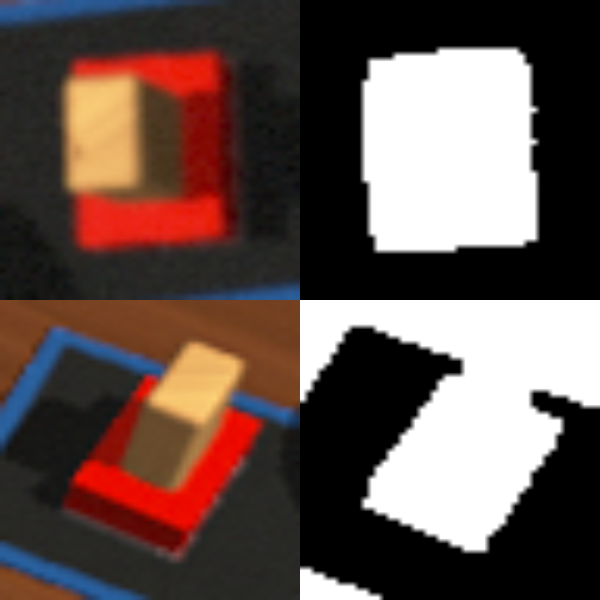

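View pics/m2.png

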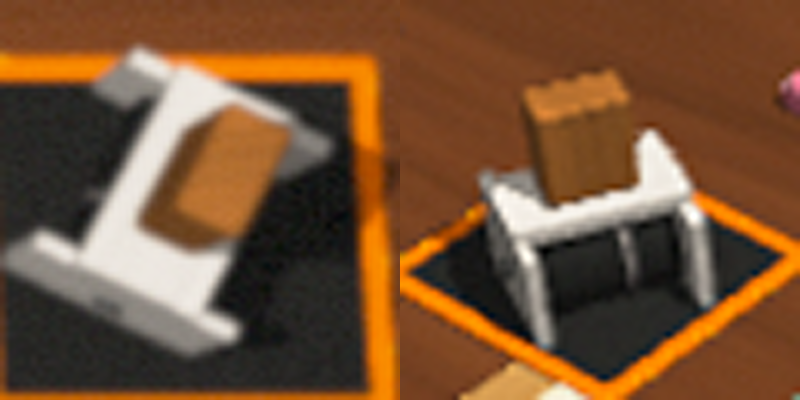

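The scraper is at about (445, 358), yaw 3.7°. The board centre is at about (630.5, -12), with its y axis 3° toward +x. The red bay centre is (637, 108) and the yellow one (624, -132). The roller lies at about 65° on its mat. I'll go above the scraper.

Request:
step_arm([
  [[0.55, -0.48, -0.1, 0, 0, 0.49, 1], [0.55, -0.48, -0.1, 0, 0, 0.49, 1], [0.55, -0.48, -0.1, 0, 0, 0.49, 1], [0.55, -0.48, -0.1, 0, 0, 0.49, 1], [0.55, -0.48, -0.1, 0, 0, 0.49, 1]],
])

```text
t: 0.88
ee_pos: [309.6, 480.2, 379.5]
orientation: [0.166, 3.137, 0.0]
ft_force: [-0.5, -0.5, -0.2]
width: 88.1
grasp_force: 0.0
```

Request:
step_arm([
  [[0.55, -0.48, -0.3, 0, 0, 0.49, 1], [0.55, -0.48, -0.3, 0, 0, 0.49, 1], [0.55, -0.48, -0.3, 0, 0, 0.49, 1], [0.55, -0.48, -0.3, 0, 0, 0.49, 1], [0.55, -0.48, -0.3, 0, 0, 0.49, 1]],
])

```text
t: 1.5
ee_pos: [447.2, 360.2, 304.2]
orientation: [-0.103, 3.14, 0.0]
ft_force: [0.4, 0.2, -0.0]
width: 87.8
grasp_force: 0.0
```

```bash
cat >> h.py <<'E'
from scipy.spatial.transform import Rotation as Ro
def st():
    o=readout.get_obs();R=Ro.from_rotvec(o["orientation"]).as_matrix()
    az=np.rad2deg(np.arctan2(R[1,1],R[0,1]))%180
    print("t",round(o["t"],2),"p",np.round(o["ee_pos"],1),"az",round(az,1),"zax",np.round(R[:,2],3),"F",np.round(o["ft_force"],1),"w",round(o["width"],1),"g",round(o["grasp_force"],1),"q",np.round(o["qpos"],2))
E
python3 -c "
from h import *;st()"
```

```text
t 1.5 p [447.2 360.2 304.2] az 93.8 zax [ 0.  0. -1.] F [ 0.4  0.2 -0. ] w 87.8 g 0.0 q [ 0.66  0.48  1.81  0.    0.85 -0.98]
```

Request:
step_arm([
  [[-0.04, -0.04, -0.6, 0, 0, 0, 1], [0, 0, -0.5, 0, 0, 0, 1], [0, 0, -0.26, 0, 0, 0, 1], [0, 0, 0, 0, 0, 0, 1], [0, 0, 0, 0, 0, 0, 0]],
])

```text
t: 2.12
ee_pos: [444.6, 359.4, 237.5]
orientation: [-0.101, 3.139, 0.001]
ft_force: [0.2, -0.1, 0.4]
width: 80.9
grasp_force: 0.0
```

Request:
step_arm([
  [[0, 0, 0, 0, 0, 0, 0], [0, 0, 0, 0, 0, 0, 0], [0, 0, 0, 0, 0, 0, 0], [0, 0, 0, 0, 0, 0, 0], [0, 0, 0, 0, 0, 0, 0]],
])

```text
t: 2.75
ee_pos: [444.4, 358.9, 236.7]
orientation: [0.101, -3.14, 0.001]
ft_force: [0.1, -1.3, -0.0]
width: 31.3
grasp_force: 0.8
```

Request:
step_arm([
  [[0, 0, 0, 0, 0, 0, 0], [0, 0, 0, 0, 0, 0, 0], [0, 0, 0, 0, 0, 0, 0], [0, 0, 0, 0, 0, 0, 0], [0, 0, 0, 0, 0, 0, 0]],
])

```text
t: 3.38
ee_pos: [444.3, 359.0, 236.6]
orientation: [0.101, -3.14, 0.0]
ft_force: [-0.1, -1.0, -2.0]
width: 27.7
grasp_force: 30.0
```

Request:
step_arm([
  [[0, 0, 0.4, 0, 0, 0, 0], [0, 0, 0.6, 0, 0, 0, 0], [0, 0, 0.6, 0, 0, 0, 0], [0, -0.2, 0.4, 0, 0, -0.1, 0], [0.1, -0.4, 0, 0, 0, -0.1, 0]],
])

```text
t: 4.0
ee_pos: [449.5, 328.6, 337.8]
orientation: [-0.08, 3.138, 0.002]
ft_force: [-0.2, -0.8, -2.4]
width: 28.0
grasp_force: 30.0
```

Request:
step_arm([
  [[0.2, -0.6, 0, 0, 0, -0.1, 0], [0.2, -0.6, 0, 0, 0, -0.1, 0], [0.2, -0.6, 0, 0, 0, -0.1, 0], [0.2, -0.6, 0, 0, 0, -0.1, 0], [0.2, -0.6, 0, 0, 0, -0.1, 0]],
])

```text
t: 4.62
ee_pos: [499.0, 176.6, 335.2]
orientation: [0.022, -3.139, 0.002]
ft_force: [1.0, -0.2, -3.4]
width: 28.3
grasp_force: 30.0
```

Request:
step_arm([
  [[0.2, -0.6, 0, 0, 0, -0.1, 0], [0.2, -0.6, 0, 0, 0, -0.1, 0], [0.2, -0.6, 0, 0, 0, -0.1, 0], [0.2, -0.6, 0, 0, 0, -0.1, 0], [0.2, -0.6, 0, 0, 0, -0.1, 0]],
])

```text
t: 5.25
ee_pos: [548.6, 26.7, 335.1]
orientation: [-0.033, -3.139, 0.0]
ft_force: [0.2, 0.7, -2.5]
width: 27.9
grasp_force: 30.0
```

Request:
step_arm([
  [[0.3, -0.6, 0, 0, 0, -0.1, 0], [0.3, -0.6, 0, 0, 0, -0.1, 0], [0.3, -0.6, 0, 0, 0, -0.1, 0], [0.3, -0.6, 0, 0, 0, -0.1, 0], [0.2, -0.6, 0, 0, 0, -0.1, 0]],
])

```text
t: 5.88
ee_pos: [618.6, -123.2, 334.8]
orientation: [-0.087, -3.138, -0.001]
ft_force: [-0.6, 0.4, -2.0]
width: 28.1
grasp_force: 30.0
```

```bash
python3 -c "
from h import *;st()"
```

```text
t 5.88 p [ 618.6 -123.2  334.8] az 86.8 zax [-0.003  0.    -1.   ] F [-0.6  0.4 -2. ] w 28.1 g 30.0 q [-0.22  0.51  1.66 -0.    0.97 -1.73]
```

Request:
step_arm([
  [[0.04, -0.4, 0, 0, 0, 0, 0], [0.04, -0.4, 0, 0, 0, 0, 0], [0, 0, -0.4, 0, 0, 0, 0], [0, 0, -0.4, 0, 0, 0, 0], [0, 0, 0, 0, 0, 0, 0]],
])

```text
t: 6.5
ee_pos: [622.2, -159.8, 293.6]
orientation: [-0.084, -3.135, -0.002]
ft_force: [0.4, -0.2, -2.5]
width: 28.0
grasp_force: 30.0
```

```bash
python3 -c "
from h import *;st()
d=get_image('top');crop(d,(190,120,370,200),4,'pics/s1.png')
s=get_image('scene');crop(s,(150,140,370,305),3,'pics/s2.png')"
```

```text
t 6.5 p [ 622.2 -159.8  293.6] az 86.9 zax [-0.005  0.002 -1.   ] F [ 0.4 -0.2 -2.5] w 28.0 g 30.0 q [-0.27  0.58  1.66  0.    0.91 -1.79]
```

View pics/s2.png

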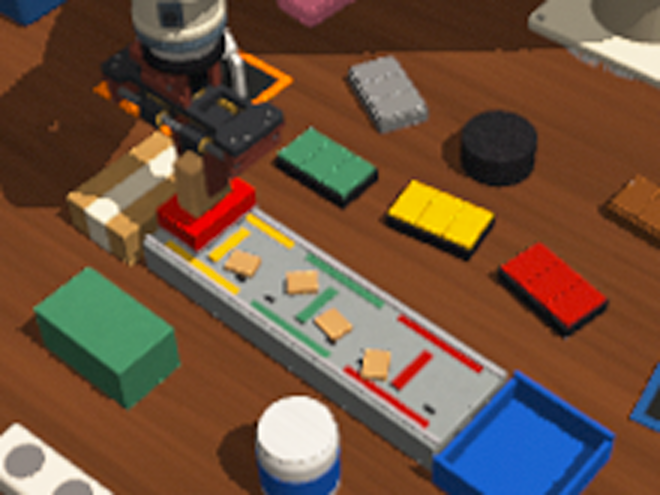

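Request:
step_arm([
  [[0, 0, -0.2, 0, 0, 0, 0], [0, 0, -0.13, 0, 0, 0, 0], [0, 0, 0, 0, 0, 0, 0], [0.01, 0.2, 0, 0, 0, 0, 0], [0.01, 0.25, 0, 0, 0, 0, 0]],
])

```text
t: 7.22
ee_pos: [624.6, -137.9, 280.6]
orientation: [0.086, 3.14, -0.0]
ft_force: [0.2, 0.1, -2.8]
width: 27.7
grasp_force: 30.0
```

```bash
python3 -c "
from h import *;st()"
```

```text
t 7.22 p [ 624.6 -137.9  280.6] az 86.9 zax [ 0.001 -0.    -1.   ] F [ 0.2  0.1 -2.8] w 27.7 g 30.0 q [-0.24  0.6   1.67 -0.    0.88 -1.75]
```

I need to lower 3 mm, and the front face may be above the first chip, so I'll back off first.

Request:
step_arm([
  [[-0.02, -0.4, 0.05, 0, 0, 0, 0], [-0.01, -0.1, 0, 0, 0, 0, 0], [0, 0, -0.11, 0, 0, 0, 0], [0, 0, 0, 0, 0, 0, 0], [0, 0, 0, 0, 0, 0, 0]],
])

```text
t: 7.85
ee_pos: [622.8, -163.3, 276.9]
orientation: [-0.085, -3.14, -0.0]
ft_force: [1.4, 0.6, -2.3]
width: 28.1
grasp_force: 30.0
```

```bash
python3 -c "
from h import *;st()
t=get_image('top')
for c in seg(t,(8,70,150),(18,170,255),(195,140,350,180),8): print('chip',rect(t,c,48),cv2.contourArea(c))
s=get_image('scene');crop(s,(180,170,310,280),5,'pics/s3.png')"
```

```text
t 7.85 p [ 622.8 -163.3  276.9] az 86.9 zax [-0.  0. -1.] F [ 1.4  0.6 -2.3] w 28.1 g 30.0 q [-0.27  0.61  1.66  0.    0.88 -1.79]
chip (array([620.8, -39. ]), array([25.1, 30.3]), 42.5) 107.5
chip (array([655.4,  79.4]), array([31.1, 26.7]), 26.1) 106.0
chip (array([641.9,  18.2]), array([30.9, 25.6]), 75.1) 104.0
chip (array([629.1, -96.4]), array([13.9, 20.5]), 8.3) 27.0
```

View pics/s3.png

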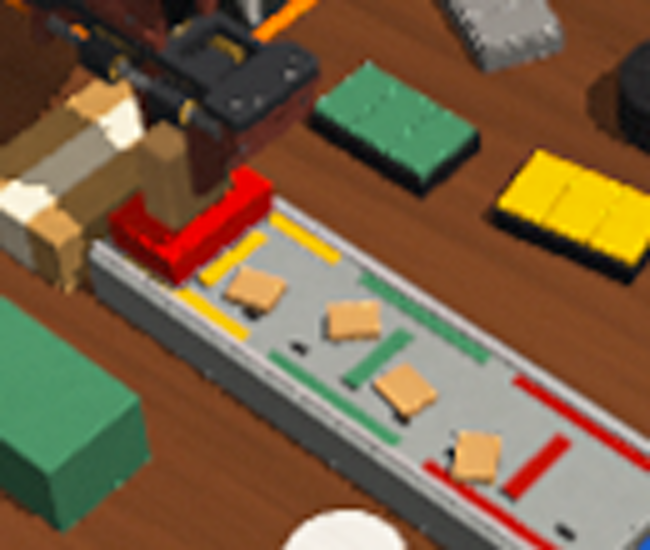

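Request:
step_arm([
  [[0.016, 0.3, 0, 0, 0, 0, 0], [0.016, 0.3, 0, 0, 0, 0, 0], [0.016, 0.3, 0, 0, 0, 0, 0], [0.016, 0.3, 0, 0, 0, 0, 0], [0.016, 0.3, 0, 0, 0, 0, 0]],
])

```text
t: 8.57
ee_pos: [626.9, -87.2, 277.2]
orientation: [0.085, 3.14, -0.0]
ft_force: [-0.0, -0.2, -1.1]
width: 27.7
grasp_force: 30.0
```

Request:
step_arm([
  [[0.016, 0.3, 0, 0, 0, 0, 0], [0.016, 0.3, 0, 0, 0, 0, 0], [0.016, 0.3, 0, 0, 0, 0, 0], [0.016, 0.3, 0, 0, 0, 0, 0], [0.016, 0.3, 0, 0, 0, 0, 0]],
])

```text
t: 9.2
ee_pos: [630.9, -12.5, 277.2]
orientation: [-0.086, -3.14, 0.0]
ft_force: [0.0, -1.3, -2.8]
width: 27.9
grasp_force: 30.0
```

Request:
step_arm([
  [[0.016, 0.3, 0, 0, 0, 0, 0], [0.016, 0.3, 0, 0, 0, 0, 0], [0.016, 0.3, 0, 0, 0, 0, 0], [0.016, 0.3, 0, 0, 0, 0, 0], [0.016, 0.3, 0, 0, 0, 0, 0]],
])

```text
t: 9.82
ee_pos: [634.9, 62.5, 277.2]
orientation: [-0.085, -3.14, 0.0]
ft_force: [-0.2, -0.0, -3.8]
width: 27.9
grasp_force: 30.0
```

```bash
python3 -c "
from h import *;st()
s=get_image('scene');crop(s,(200,190,360,320),5,'pics/s4.png')"
```

```text
t 9.82 p [634.9  62.5 277.2] az 86.9 zax [-0. -0. -1.] F [-0.2 -0.  -3.8] w 27.9 g 30.0 q [ 0.08  0.6   1.67 -0.    0.87 -1.44]
```

View pics/s4.png

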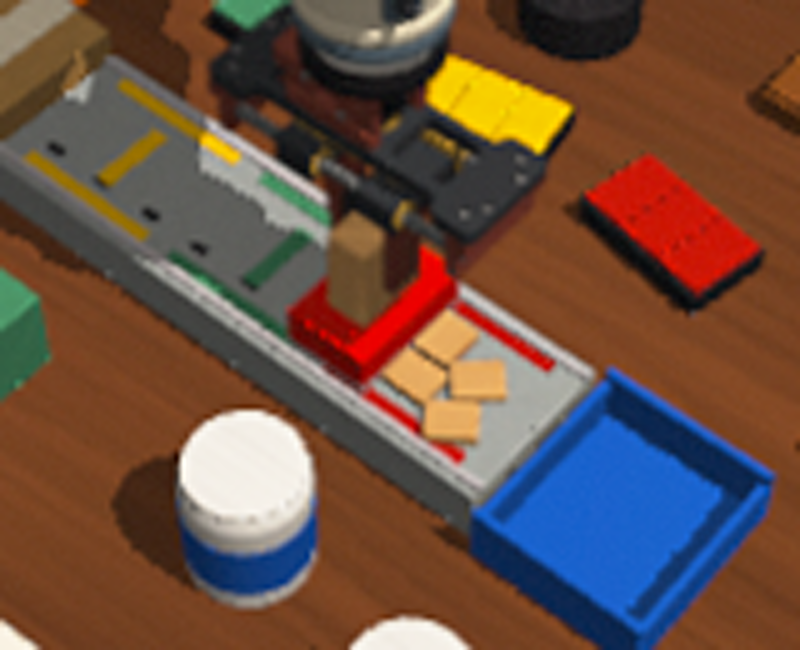

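All four chips are ahead of the scraper, so I'll continue into the tray.

Request:
step_arm([
  [[0.016, 0.3, 0, 0, 0, 0, 0], [0.016, 0.3, 0, 0, 0, 0, 0], [0.016, 0.3, 0, 0, 0, 0, 0], [0.016, 0.3, 0, 0, 0, 0, 0], [0.016, 0.3, 0, 0, 0, 0, 0]],
])

```text
t: 10.5
ee_pos: [638.9, 137.6, 277.2]
orientation: [0.085, 3.14, 0.0]
ft_force: [0.2, -0.5, -2.7]
width: 27.9
grasp_force: 30.0
```

Request:
step_arm([
  [[0.016, 0.3, 0, 0, 0, 0, 0], [0.016, 0.3, 0, 0, 0, 0, 0], [0.016, 0.3, 0, 0, 0, 0, 0], [0.016, 0.3, 0, 0, 0, 0, 0], [0.016, 0.3, 0, 0, 0, 0, 0]],
])

```text
t: 11.12
ee_pos: [642.9, 212.5, 277.2]
orientation: [-0.085, -3.14, 0.0]
ft_force: [0.2, -0.5, -3.0]
width: 27.9
grasp_force: 30.0
```

Request:
step_arm([
  [[0, 0, 0, 0, 0, 0, 0], [0, 0, 0.4, 0, 0, 0, 0], [0, 0, 0.6, 0, 0, 0, 0], [-0.3, 0.2, 0.6, 0, 0, 0.1, 0], [-0.4, 0.3, 0, 0, 0, 0.2, 0]],
])

```text
t: 11.75
ee_pos: [608.4, 236.4, 360.9]
orientation: [0.054, 3.135, 0.004]
ft_force: [0.1, 0.1, -2.9]
width: 27.8
grasp_force: 30.0
```

Request:
step_arm([
  [[-0.4, 0.3, 0, 0, 0, 0.2, 0], [-0.4, 0.3, 0, 0, 0, 0.3, 0], [-0.4, 0.3, 0, 0, 0, 0.3, 0], [-0.4, 0.3, 0, 0, 0, 0.3, 0], [-0.4, 0.3, 0, 0, 0, 0.3, 0]],
])

```text
t: 12.38
ee_pos: [506.4, 312.6, 356.9]
orientation: [0.104, -3.14, 0.0]
ft_force: [-0.1, 0.1, -2.8]
width: 28.0
grasp_force: 30.0
```

```bash
python3 -c "
from h import *;st()
d=get_image('top')
for c in seg(d,(8,60,110),(20,190,255),(145,125,360,190),8): print('chip',rect(d,c,15),cv2.contourArea(c))
a=cv2.resize(d['pixels'][125:200,80:360,::-1],None,fx=2.8,fy=2.8,interpolation=2)
s=get_image('scene');b=cv2.resize(s['pixels'][180:325,170:430,::-1],(784,390),interpolation=2)
cv2.imwrite('pics/s5.png',np.vstack([a,b]))"
```

```text
t 12.38 p [506.4 312.6 356.9] az 93.8 zax [-0. -0. -1.] F [-0.1  0.1 -2.8] w 28.0 g 30.0 q [ 0.53  0.44  1.73 -0.    0.97 -1.1 ]
chip (array([651. ,  40.1]), array([551.9, 169. ]), 88.5) 2615.5
chip (array([650.4, 208.8]), array([66.8, 33.3]), 0.2) 225.0
chip (array([573.4, 112.5]), array([183.8,  10.3]), 88.5) 158.5
chip (array([ 566.2, -117.8]), array([95.6,  7.7]), 88.5) 29.5
```

View pics/s5.png

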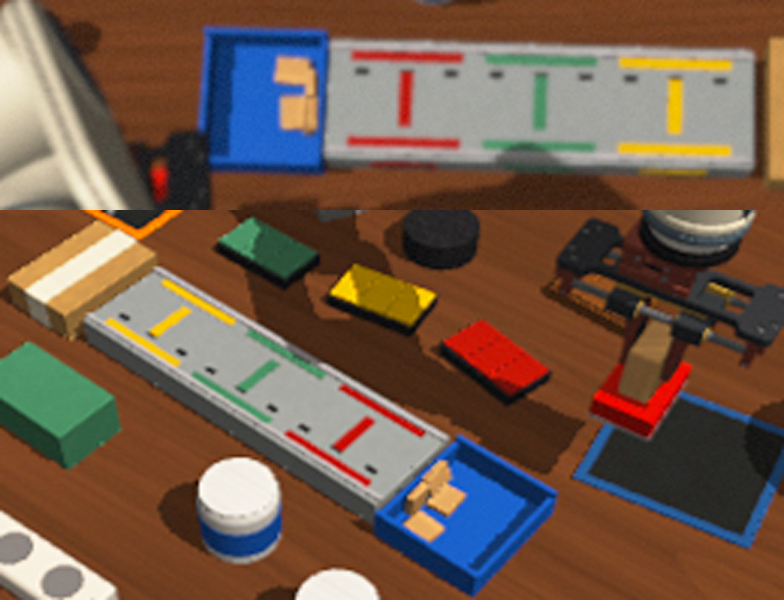

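All four chips are in the tray: two flat at about (290,70)/(295,110) in the crop and two leaning on the near wall. I'll set the scraper down.

Request:
step_arm([
  [[-0.4, 0.32, 0, 0, 0, 0, 0], [-0.4, 0.32, 0, 0, 0, 0, 0], [-0.4, 0.32, -0.5, 0, 0, 0, 0], [0, 0, -0.6, 0, 0, 0, 0], [0, 0, -0.6, 0, 0, 0, 0]],
])

```text
t: 13.1
ee_pos: [447.7, 360.0, 271.5]
orientation: [-0.103, 3.139, 0.001]
ft_force: [-1.0, -0.3, -2.5]
width: 27.6
grasp_force: 30.0
```

Request:
step_arm([
  [[0, 0, -0.4, 0, 0, 0, 0], [0, 0, -0.2, 0, 0, 0, 0], [0, 0, -0.1, 0, 0, 0, 0], [0, 0, 0, 0, 0, 0, 0], [0, 0, 0, 0, 0, 0, 0]],
])

```text
t: 13.72
ee_pos: [448.1, 359.7, 237.9]
orientation: [-0.101, 3.139, 0.001]
ft_force: [-0.5, -0.4, -2.6]
width: 27.8
grasp_force: 30.0
```

```bash
python3 -c "
from h import *;st()"
```

```text
t 13.72 p [448.1 359.7 237.9] az 93.7 zax [ 0.001  0.001 -1.   ] F [-0.5 -0.4 -2.6] w 27.8 g 30.0 q [ 0.66  0.59  1.83 -0.    0.72 -0.98]
```

Request:
step_arm([
  [[0, 0, -0.02, 0, 0, 0, 0], [0, 0, 0, 0, 0, 0, 1], [0, 0, 0, 0, 0, 0, 1], [0, 0, 0, 0, 0, 0, 1], [0, 0, 0, 0, 0, 0, 1]],
])

```text
t: 14.35
ee_pos: [447.9, 359.6, 236.2]
orientation: [-0.101, 3.14, 0.0]
ft_force: [-0.4, 0.3, 0.3]
width: 64.2
grasp_force: 0.0
```

Request:
step_arm([
  [[0, 0, 0.2, 0, 0, 0, 1], [0, 0, 0.4, 0, 0, 0, 1], [0, 0, 0.6, 0, 0, 0, 1], [0, 0, 0.6, 0, 0, 0, 1], [0, 0, 0.2, 0, 0, 0, 1]],
])

```text
t: 14.98
ee_pos: [448.3, 359.8, 338.5]
orientation: [-0.101, 3.137, 0.003]
ft_force: [-0.2, 0.0, -0.6]
width: 87.9
grasp_force: 0.0
```

```bash
cat > pan.py <<'E'
from h import *
def panels(t):
  for n,lo,hi,box in [("red",(0,180,40),(5,255,255),(180,215,240,255)),("yel",(22,180,40),(32,255,255),(240,215,300,255)),("grn",(60,60,20),(85,255,255),(300,210,355,255))]:
    for c in seg(t,lo,hi,box): print(n,rect(t,c,20),cv2.boundingRect(c))
E
python3 -c "
from pan import *;st()
t=get_image('top');panels(t)
T=(100,212,148,268)
RW=[((0,130,60),(25,255,255)),((8,40,120),(25,255,255))]
print(fit([(t,mask(t,RW,T),T)],[(-42,42,-28,28,0,28),(-25,25,-14,14,28,89)],(446,359,4),4))"
```

```text
t 14.97 p [448.3 359.8 338.5] az 93.7 zax [ 0.003  0.002 -1.   ] F [-0.2  0.  -0.6] w 87.9 g 0.0 q [ 0.66  0.43  1.79 -0.    0.91 -0.98]
red (array([453.1, 147.8]), array([101.8,  57.5]), 76.8) (187, 220, 45, 30)
yel (array([444.4,   3.2]), array([ 57.5, 100.4]), 7.4) (248, 223, 42, 28)
grn (array([ 456., -142.]), array([98.9, 57.2]), 85.9) (307, 219, 41, 24)
(array([445.9, 361.9,   1.4]), np.float64(0.547))
```

Request:
step_arm([
  [[0.02, -0.17, -0.03, 0, 0, -1, 1], [0.02, -0.17, -0.03, 0, 0, -1, 1], [0.02, -0.17, -0.03, 0, 0, -1, 1], [0.02, -0.17, -0.03, 0, 0, -1, 1], [0.02, -0.17, -0.03, 0, 0, -1, 1]],
])

```text
t: 15.65
ee_pos: [452.6, 316.6, 327.6]
orientation: [-0.449, -3.108, 0.002]
ft_force: [1.0, -0.6, 0.5]
width: 87.8
grasp_force: 0.0
```

Request:
step_arm([
  [[0, -0.17, -0.03, 0, 0, -1, 1], [0, -0.17, -0.03, 0, 0, -1, 1], [0, -0.17, -0.03, 0, 0, -1, 1], [0, -0.17, -0.03, 0, 0, -1, 1], [0, -0.17, -0.03, 0, 0, -1, 1]],
])

```text
t: 16.27
ee_pos: [452.5, 274.1, 320.1]
orientation: [-0.982, -2.983, 0.002]
ft_force: [-0.3, -0.6, -0.3]
width: 87.9
grasp_force: 0.0
```

Request:
step_arm([
  [[0, -0.17, -0.03, 0, 0, -1, 1], [0, -0.17, -0.03, 0, 0, -1, 1], [0, -0.17, -0.03, 0, 0, -1, 1], [0, -0.17, -0.03, 0, 0, -1, 1], [0, -0.17, -0.03, 0, 0, -1, 1]],
])

```text
t: 16.9
ee_pos: [452.5, 231.6, 312.7]
orientation: [-1.485, -2.767, 0.002]
ft_force: [-0.6, -0.2, -0.1]
width: 88.0
grasp_force: 0.0
```

Request:
step_arm([
  [[0, -0.17, -0.03, 0, 0, -1, 1], [0, -0.17, -0.03, 0, 0, -1, 1], [0, -0.17, -0.03, 0, 0, -1, 1], [0, -0.17, -0.03, 0, 0, -1, 1], [0, -0.17, -0.03, 0, 0, -1, 1]],
])

```text
t: 17.52
ee_pos: [452.5, 189.1, 305.2]
orientation: [-1.943, -2.467, 0.002]
ft_force: [0.4, 0.1, 0.7]
width: 87.9
grasp_force: 0.0
```

Request:
step_arm([
  [[0, -0.17, -0.03, 0, 0, -1, 1], [0, -0.17, -0.03, 0, 0, -1, 1], [0, -0.17, -0.03, 0, 0, -1, 1], [0, -0.17, -0.03, 0, 0, -1, 1], [0, -0.17, -0.03, 0, 0, -1, 1]],
])

```text
t: 18.15
ee_pos: [452.5, 146.6, 297.8]
orientation: [-2.342, -2.093, 0.002]
ft_force: [-0.2, -0.0, -0.4]
width: 87.8
grasp_force: 0.0
```

Request:
step_arm([
  [[0, 0, -0.2, 0, 0, -0.9, 1], [0, 0, -0.2, 0, 0, -0.9, 1], [0, 0, 0, 0, 0, 0, 1], [0, 0, 0, 0, 0, 0, 1], [0, 0, 0, 0, 0, 0, 1]],
])

```text
t: 18.77
ee_pos: [452.9, 147.1, 278.9]
orientation: [2.467, 1.945, 0.001]
ft_force: [0.4, -0.3, -0.9]
width: 87.8
grasp_force: 0.0
```

```bash
python3 -c "
from pan import *;st();t=get_image('top');panels(t)
T=(100,212,148,268)
RW=[((0,130,60),(25,255,255)),((8,40,120),(25,255,255))]
print(fit([(t,mask(t,RW,T),T)],[(-42,42,-28,28,0,28),(-25,25,-14,14,28,89)],(446,359,4),4))"
```

```text
t 18.77 p [452.9 147.1 278.9] az 166.5 zax [ 0.  0. -1.] F [ 0.4 -0.3 -0.9] w 87.8 g 0.0 q [ 0.29  0.41  2.04 -0.    0.69  0.52]
red (array([459.3, 100.7]), array([12.4, 22.4]), 88.5) (226, 227, 6, 10)
yel (array([444.8,   2.6]), array([56.8, 99.6]), 6.7) (248, 223, 42, 28)
grn (array([ 455.8, -141.5]), array([96.6, 57.3]), 87.8) (307, 219, 40, 24)
(array([449.4, 362. ,   2.2]), np.float64(0.33))
```

Request:
step_arm([
  [[0, 0.01, -0.5, 0, 0, 0, 1], [0, 0, -0.5, 0, 0, 0, 1], [0, 0, -0.5, 0, 0, 0, 1], [0, 0, -0.3, 0, 0, 0, 1], [0, 0, 0, 0, 0, 0, 1]],
])

```text
t: 19.45
ee_pos: [452.7, 147.5, 188.1]
orientation: [-2.467, -1.944, 0.002]
ft_force: [0.6, 0.3, 0.8]
width: 87.8
grasp_force: 0.0
```

Request:
step_arm([
  [[0, 0, -0.02, 0, 0, 0, 1], [0, 0, 0, 0, 0, 0, 0], [0, 0, 0, 0, 0, 0, 0], [0, 0, 0, 0, 0, 0, 0], [0, 0, 0, 0, 0, 0, 0]],
])

```text
t: 20.08
ee_pos: [453.1, 147.6, 188.0]
orientation: [2.467, 1.944, 0.001]
ft_force: [-0.3, -0.4, 5.0]
width: 60.2
grasp_force: 30.0
```

Request:
step_arm([
  [[0, 0, 0, 0, 0, 0, 0], [0, 0, 0, 0, 0, 0, 0], [0, 0, 0, 0, 0, 0, 0], [0, 0, 0, 0, 0, 0, 0], [0, 0, 0, 0, 0, 0, 0]],
])

```text
t: 20.7
ee_pos: [453.1, 147.6, 188.0]
orientation: [2.467, 1.944, 0.001]
ft_force: [0.3, -0.5, 4.8]
width: 59.7
grasp_force: 30.0
```

```bash
python3 -c "
from pan import *;st()"
```

```text
t 20.7 p [453.1 147.6 188. ] az 166.5 zax [ 0.001  0.    -1.   ] F [ 0.3 -0.5  4.8] w 59.7 g 30.0 q [ 0.29  0.59  2.05 -0.    0.49  0.53]
```

Request:
step_arm([
  [[0, 0, 0.3, 0, 0, 0, 0], [0, 0, 0.5, 0, 0, 0, 0], [0, 0, 0.5, 0, 0, 0, 0], [0, 0, 0.3, 0, 0, 0, 0], [0.17, 0, 0, 0, 0, 0, 0]],
])

```text
t: 21.32
ee_pos: [461.5, 147.6, 268.7]
orientation: [2.467, 1.945, 0.002]
ft_force: [0.6, 0.0, -2.0]
width: 59.5
grasp_force: 30.0
```

Request:
step_arm([
  [[0.35, -0.08, 0, 0, 0, 0.26, 0], [0.35, -0.08, 0, 0, 0, 0.26, 0], [0.35, -0.08, 0, 0, 0, 0.26, 0], [0.35, -0.08, 0, 0, 0, 0.26, 0], [0.35, -0.08, 0, 0, 0, 0.26, 0]],
])

```text
t: 21.95
ee_pos: [550.1, 127.1, 267.4]
orientation: [-2.375, -2.056, 0.001]
ft_force: [1.1, 0.3, -2.6]
width: 59.8
grasp_force: 30.0
```

Request:
step_arm([
  [[0.35, -0.08, 0, 0, 0, 0.26, 0], [0.35, -0.08, 0, 0, 0, 0.26, 0], [0.35, -0.08, 0, 0, 0, 0.26, 0], [0.35, -0.08, 0, 0, 0, 0.26, 0], [0.35, -0.08, 0, 0, 0, 0.26, 0]],
])

```text
t: 22.58
ee_pos: [637.5, 107.3, 267.6]
orientation: [-2.28, -2.162, 0.0]
ft_force: [-0.9, 0.4, -1.7]
width: 59.9
grasp_force: 30.0
```

Request:
step_arm([
  [[0, 0, 0, 0, 0, 0, 0], [0, 0, 0, 0, 0, 0, 0], [0, 0, 0, 0, 0, 0, 0], [0, 0, 0, 0, 0, 0, 0], [0, 0, 0, 0, 0, 0, 0]],
])

```text
t: 23.2
ee_pos: [636.2, 107.6, 267.8]
orientation: [-2.281, -2.16, 0.0]
ft_force: [-0.3, -0.5, -2.0]
width: 59.8
grasp_force: 30.0
```

```bash
python3 -c "
from pan import *;st()"
```

```text
t 23.2 p [636.2 107.6 267.8] az 176.9 zax [-0. -0. -1.] F [-0.3 -0.5 -2. ] w 59.8 g 30.0 q [ 0.15  0.62  1.66 -0.    0.86  0.2 ]
```

Request:
step_arm([
  [[0.01, 0, -0.3, 0, 0, 0, 0], [0, 0, -0.3, 0, 0, 0, 0], [0, 0, -0.15, 0, 0, 0, 0], [0, 0, -0.03, 0, 0, 0, 0], [0, 0, 0, 0, 0, 0, 0]],
])

```text
t: 23.82
ee_pos: [636.9, 107.5, 228.4]
orientation: [-2.281, -2.16, 0.0]
ft_force: [-0.3, -0.1, -1.5]
width: 59.8
grasp_force: 30.0
```

Request:
step_arm([
  [[0, 0, -0.01, 0, 0, 0, 0], [0, 0, 0, 0, 0, 0, 0.82], [0, 0, 0, 0, 0, 0, 0.82], [0, 0, 0, 0, 0, 0, 0.82], [0, 0, 0, 0, 0, 0, 0.82]],
])

```text
t: 24.45
ee_pos: [636.9, 107.5, 228.3]
orientation: [2.281, 2.16, 0.0]
ft_force: [-0.4, -1.1, 0.3]
width: 72.2
grasp_force: 0.0
```

Request:
step_arm([
  [[0, 0, 0.2, 0, 0, 0, 0.82], [0, 0, 0.4, 0, 0, 0, 0.82], [0, 0, 0.4, 0, 0, 0, 1], [-0.4, 0, 0.4, 0, 0, 0, 1], [-0.6, -0.2, 0, 0, 0, 0.5, 1]],
])

```text
t: 25.08
ee_pos: [587.7, 97.9, 301.6]
orientation: [2.239, 2.199, 0.008]
ft_force: [-0.8, 0.2, 0.5]
width: 87.6
grasp_force: 0.0
```

```bash
python3 -c "
from pan import *;st();t=get_image('top');panels(t)
for c in seg(t,(0,180,40),(5,255,255),(195,125,255,190)):print(rect(t,c,60))"
```

```text
t 25.07 p [587.7  97.9 301.6] az 179.0 zax [ 0.006  0.001 -1.   ] F [-0.8  0.2  0.5] w 87.6 g 0.0 q [0.15 0.51 1.76 0.   0.86 0.16]
yel (array([447.1, -17.3]), array([57.6, 60.3]), 6.8) (263, 223, 27, 24)
grn (array([ 455.9, -141.2]), array([96.5, 57. ]), 87.0) (307, 219, 40, 24)
```

Request:
step_arm([
  [[-0.57, -0.38, 0, 0, 0, 0.4, 1], [-0.57, -0.38, 0, 0, 0, 0.4, 1], [-0.57, -0.38, -0.2, 0, 0, 0.4, 1], [-0.57, -0.38, -0.2, 0, 0, 0.4, 1], [-0.57, -0.38, -0.2, 0, 0, 0.4, 1]],
])

```text
t: 25.75
ee_pos: [444.0, 2.0, 269.2]
orientation: [2.082, 2.35, 0.002]
ft_force: [0.8, -0.3, 0.3]
width: 87.7
grasp_force: 0.0
```

Request:
step_arm([
  [[0, 0, -0.2, 0, 0, 0, 1], [0, 0, 0, 0, 0, 0, 1], [0, 0, 0, 0, 0, 0, 1], [0, 0, 0, 0, 0, 0, 1], [0, 0, 0, 0, 0, 0, 1]],
])

```text
t: 26.38
ee_pos: [444.7, 2.8, 258.3]
orientation: [2.083, 2.351, 0.001]
ft_force: [0.7, 1.0, 0.3]
width: 87.9
grasp_force: 0.0
```

```bash
python3 -c "
from pan import *;st();t=get_image('top')
for c in seg(t,(0,180,40),(5,255,255),(195,125,255,190)):print(rect(t,c,60))
for c in seg(t,(22,180,40),(32,255,255),(240,215,300,255),3):print('y',rect(t,c,20))"
```

```text
t 26.38 p [444.7   2.8 258.3] az 6.9 zax [ 0.001 -0.    -1.   ] F [0.7 1.  0.3] w 87.9 g 0.0 q [-0.02  0.42  2.11 -0.    0.61 -0.14]
(array([640.1, 107.8]), array([96. , 63.7]), 88.5)
```

Request:
step_arm([
  [[0, 0, -0.5, 0, 0, 0, 1], [0, 0, -0.5, 0, 0, 0, 1], [0, 0, -0.3, 0, 0, 0, 1], [0, 0, -0.1, 0, 0, 0, 1], [0, 0, 0, 0, 0, 0, 1]],
])

```text
t: 27.05
ee_pos: [444.5, 2.6, 188.2]
orientation: [-2.084, -2.351, 0.0]
ft_force: [0.5, 0.3, 0.7]
width: 87.7
grasp_force: 0.0
```

Request:
step_arm([
  [[0, 0, 0, 0, 0, 0, 0], [0, 0, 0, 0, 0, 0, 0], [0, 0, 0, 0, 0, 0, 0], [0, 0, 0, 0, 0, 0, 0], [0, 0, 0, 0, 0, 0, 0]],
])

```text
t: 27.68
ee_pos: [444.6, 2.5, 188.6]
orientation: [2.084, 2.35, 0.001]
ft_force: [-0.7, -0.9, 7.1]
width: 59.7
grasp_force: 30.0
```

Request:
step_arm([
  [[0, 0, 0, 0, 0, 0, 0], [0, 0, 0, 0, 0, 0, 0], [0, 0, 0, 0, 0, 0, 0], [0, 0, 0, 0, 0, 0, 0], [0, 0, 0, 0, 0, 0, 0]],
])

```text
t: 28.3
ee_pos: [444.6, 2.5, 188.5]
orientation: [2.084, 2.35, 0.001]
ft_force: [-0.2, 0.3, 6.0]
width: 59.4
grasp_force: 30.0
```

```bash
python3 -c "
from pan import *;st()"
```

```text
t 28.3 p [444.6   2.5 188.5] az 6.9 zax [ 0.001  0.    -1.   ] F [-0.2  0.3  6. ] w 59.4 g 30.0 q [-0.02  0.57  2.12  0.    0.45 -0.14]
```

Request:
step_arm([
  [[0, 0, 0.3, 0, 0, 0, 0], [0, 0, 0.5, 0, 0, 0, 0], [0, 0, 0.5, 0, 0, 0, 0], [0, 0, 0.3, 0, 0, 0, 0], [0, 0, 0, 0, 0, 0, 0]],
])

```text
t: 28.92
ee_pos: [444.6, 2.5, 269.2]
orientation: [2.083, 2.349, 0.002]
ft_force: [0.7, 0.5, -2.2]
width: 59.4
grasp_force: 30.0
```

Request:
step_arm([
  [[0.36, -0.27, 0, 0, 0, -0.25, 0], [0.36, -0.27, 0, 0, 0, -0.25, 0], [0.36, -0.27, 0, 0, 0, -0.25, 0], [0.36, -0.27, 0, 0, 0, -0.25, 0], [0.36, -0.27, 0, 0, 0, -0.25, 0]],
])

```text
t: 29.55
ee_pos: [534.5, -65.4, 266.9]
orientation: [-2.184, -2.256, 0.002]
ft_force: [-0.0, 0.5, -2.2]
width: 59.7
grasp_force: 30.0
```

Request:
step_arm([
  [[0.36, -0.27, 0, 0, 0, -0.25, 0], [0.36, -0.27, 0, 0, 0, -0.25, 0], [0.36, -0.27, 0, 0, 0, -0.25, 0], [0.36, -0.27, 0, 0, 0, -0.25, 0], [0.36, -0.27, 0, 0, 0, -0.25, 0]],
])

```text
t: 30.18
ee_pos: [624.4, -132.8, 266.5]
orientation: [-2.28, -2.158, 0.002]
ft_force: [0.4, -0.2, -1.6]
width: 59.7
grasp_force: 30.0
```

Request:
step_arm([
  [[0, 0, 0, 0, 0, 0, 0], [0, 0, 0, 0, 0, 0, 0], [0, 0, 0, 0, 0, 0, 0], [0, 0, 0, 0, 0, 0, 0], [0, 0, 0, 0, 0, 0, 0]],
])

```text
t: 30.8
ee_pos: [624.2, -132.2, 268.3]
orientation: [2.281, 2.16, 0.0]
ft_force: [0.3, -0.6, -2.3]
width: 59.8
grasp_force: 30.0
```

```bash
python3 -c "
from pan import *;st()"
```

```text
t 30.8 p [ 624.2 -132.2  268.3] az 176.9 zax [ 0. -0. -1.] F [ 0.3 -0.6 -2.3] w 59.8 g 30.0 q [-0.23  0.61  1.68  0.    0.85 -0.17]
```

Request:
step_arm([
  [[0, 0, -0.3, 0, 0, 0, 0], [0, 0, -0.3, 0, 0, 0, 0], [0, 0, -0.15, 0, 0, 0, 0], [0, 0, -0.03, 0, 0, 0, 0], [0, 0, 0, 0, 0, 0, 0]],
])

```text
t: 31.42
ee_pos: [624.4, -132.5, 228.9]
orientation: [-2.281, -2.16, 0.0]
ft_force: [0.3, 0.6, -1.2]
width: 59.6
grasp_force: 30.0
```

Request:
step_arm([
  [[0, 0, -0.02, 0, 0, 0, 0], [0, 0, 0, 0, 0, 0, 0.82], [0, 0, 0, 0, 0, 0, 0.82], [0, 0, 0, 0, 0, 0, 0.82], [0, 0, 0, 0, 0, 0, 0.82]],
])

```text
t: 32.05
ee_pos: [624.4, -132.5, 228.2]
orientation: [2.281, 2.16, 0.0]
ft_force: [-0.1, -0.1, -0.2]
width: 72.4
grasp_force: 0.0
```

Request:
step_arm([
  [[0, 0, 0.2, 0, 0, 0, 0.82], [0, 0, 0.3, 0, 0, 0, 0.82], [0, 0, 0.3, 0, 0, 0, 1], [-0.36, 0, 0.2, 0, 0, 0, 1], [-0.5, 0, 0, 0, 0, 0, 1]],
])

```text
t: 32.67
ee_pos: [581.8, -132.6, 280.4]
orientation: [2.279, 2.158, 0.003]
ft_force: [-0.2, 0.1, -0.1]
width: 87.6
grasp_force: 0.0
```

Request:
step_arm([
  [[-0.5, -0.06, 0, 0, 0, 0, 1], [-0.5, -0.06, 0, 0, 0, 0, 1], [-0.5, -0.06, -0.2, 0, 0, 0, 1], [-0.5, 0, -0.3, 0, 0, 0, 1], [-0.5, 0, 0, 0, 0, 0, 1]],
])

```text
t: 33.3
ee_pos: [455.5, -141.5, 253.5]
orientation: [-2.281, -2.16, 0.0]
ft_force: [-0.3, -0.6, -0.2]
width: 87.8
grasp_force: 0.0
```

```bash
python3 -c "
from pan import *;st();t=get_image('top')
for c in seg(t,(22,180,40),(32,255,255),(290,130,355,190),2):print('y',rect(t,c,60))
for c in seg(t,(60,60,20),(85,255,255),(300,210,355,255),2):print('g',rect(t,c,20))"
```

```text
t 33.3 p [ 455.5 -141.5  253.5] az 176.9 zax [-0.  0. -1.] F [-0.3 -0.6 -0.2] w 87.8 g 0.0 q [-0.33  0.46  2.04 -0.    0.64 -0.27]
y (array([ 628. , -132.5]), array([96.2, 65.2]), 87.1)
y (array([580.2, -99. ]), array([36.6,  5. ]), 88.5)
```

Request:
step_arm([
  [[0, 0, -0.5, 0, 0, 0, 1], [0, 0, -0.5, 0, 0, 0, 1], [0, 0, -0.2, 0, 0, 0, 1], [0, 0, -0.1, 0, 0, 0, 1], [0, 0, 0, 0, 0, 0, 1]],
])

```text
t: 33.98
ee_pos: [456.7, -141.5, 188.5]
orientation: [2.281, 2.16, 0.0]
ft_force: [-0.0, -0.9, -0.5]
width: 87.7
grasp_force: 0.0
```

Request:
step_arm([
  [[0, 0, 0, 0, 0, 0, 0], [0, 0, 0, 0, 0, 0, 0], [0, 0, 0, 0, 0, 0, 0], [0, 0, 0, 0, 0, 0, 0], [0, 0, 0, 0, 0, 0, 0]],
])

```text
t: 34.6
ee_pos: [456.5, -141.5, 188.5]
orientation: [2.281, 2.16, 0.001]
ft_force: [-0.8, 0.4, 6.0]
width: 59.6
grasp_force: 30.0
```

Request:
step_arm([
  [[0, 0, 0, 0, 0, 0, 0], [0, 0, 0, 0, 0, 0, 0], [0, 0, 0, 0, 0, 0, 0], [0, 0, 0, 0, 0, 0, 0], [0, 0, 0, 0, 0, 0, 0]],
])

```text
t: 35.22
ee_pos: [456.5, -141.5, 188.4]
orientation: [2.281, 2.16, 0.0]
ft_force: [-1.0, -0.3, 6.2]
width: 60.0
grasp_force: 30.0
```

```bash
python3 -c "
from pan import *;st()"
```

```text
t 35.23 p [ 456.5 -141.5  188.4] az 176.9 zax [ 0.001 -0.    -1.   ] F [-1.  -0.3  6.2] w 60.0 g 30.0 q [-0.33  0.59  2.05  0.    0.5  -0.27]
```

Request:
step_arm([
  [[0, 0, 0.3, 0, 0, 0, 0], [0, 0, 0.5, 0, 0, 0, 0], [0, 0, 0.5, 0, 0, 0, 0], [0, 0, 0.3, 0, 0, 0, 0], [0, 0, 0, 0, 0, 0, 0]],
])

```text
t: 35.85
ee_pos: [456.6, -141.5, 269.2]
orientation: [2.28, 2.159, 0.002]
ft_force: [0.6, 0.2, -2.6]
width: 59.7
grasp_force: 30.0
```

Request:
step_arm([
  [[0.35, 0.26, 0, 0, 0, 0, 0], [0.35, 0.26, 0, 0, 0, 0, 0], [0.35, 0.26, 0, 0, 0, 0, 0], [0.35, 0.26, 0, 0, 0, 0, 0], [0.35, 0.26, 0, 0, 0, 0, 0]],
])

```text
t: 36.48
ee_pos: [545.2, -75.3, 267.9]
orientation: [-2.28, -2.161, 0.0]
ft_force: [-0.0, -0.1, -1.1]
width: 59.7
grasp_force: 30.0
```

Request:
step_arm([
  [[0.35, 0.26, 0, 0, 0, 0, 0], [0.35, 0.26, 0, 0, 0, 0, 0], [0.35, 0.26, 0, 0, 0, 0, 0], [0.35, 0.26, 0, 0, 0, 0, 0], [0.33, 0.25, 0, 0, 0, 0, 0]],
])

```text
t: 37.1
ee_pos: [631.5, -11.0, 268.1]
orientation: [-2.281, -2.16, 0.0]
ft_force: [-0.6, 0.2, -2.5]
width: 59.9
grasp_force: 30.0
```

Request:
step_arm([
  [[0, 0, 0, 0, 0, 0, 0], [0, 0, 0, 0, 0, 0, 0], [0, 0, 0, 0, 0, 0, 0], [0, 0, 0, 0, 0, 0, 0], [0, 0, 0, 0, 0, 0, 0]],
])

```text
t: 37.72
ee_pos: [630.2, -12.2, 268.3]
orientation: [2.281, 2.16, 0.0]
ft_force: [-0.2, 0.1, -2.1]
width: 60.2
grasp_force: 30.0
```

```bash
python3 -c "
from pan import *;st()"
```

```text
t 37.73 p [630.2 -12.2 268.3] az 176.9 zax [ 0. -0. -1.] F [-0.2  0.1 -2.1] w 60.2 g 30.0 q [-0.04  0.6   1.69 -0.    0.84  0.02]
```

Request:
step_arm([
  [[0, 0, -0.3, 0, 0, 0, 0], [0, 0, -0.3, 0, 0, 0, 0], [0, 0, -0.15, 0, 0, 0, 0], [0, 0, -0.04, 0, 0, 0, 0], [0, 0, 0, 0, 0, 0, 0]],
])

```text
t: 38.35
ee_pos: [630.2, -11.9, 228.3]
orientation: [-2.281, -2.16, 0.001]
ft_force: [-0.4, -0.6, -1.3]
width: 59.6
grasp_force: 30.0
```

Request:
step_arm([
  [[0, 0, -0.01, 0, 0, 0, 0], [0, 0, 0, 0, 0, 0, 0.82], [0, 0, 0, 0, 0, 0, 0.82], [0, 0, 0, 0, 0, 0, 0.82], [0, 0, 0, 0, 0, 0, 0.82]],
])

```text
t: 38.98
ee_pos: [630.4, -12.0, 228.1]
orientation: [2.281, 2.16, 0.0]
ft_force: [0.5, 0.4, 0.6]
width: 72.0
grasp_force: 0.0
```

Request:
step_arm([
  [[0, 0, 0.2, 0, 0, 0, 0.82], [0, 0, 0.4, 0, 0, 0, 0.82], [0, 0, 0.6, 0, 0, 0, 1], [-0.3, -0.3, 0.6, 0, 0, 0, 1], [-0.4, -0.5, 0.6, 0, 0, 0, 1]],
])

```text
t: 39.6
ee_pos: [595.3, -51.9, 350.8]
orientation: [2.278, 2.161, 0.002]
ft_force: [0.9, -0.8, 0.5]
width: 87.9
grasp_force: 0.0
```

Request:
step_arm([
  [[-0.5, -0.6, 0, 0, 0, 0, 1], [-0.5, -0.6, 0, 0, 0, 0, 1], [-0.5, -0.6, 0, 0, 0, 0, 1], [-0.5, -0.6, 0, 0, 0, 0, 1], [-0.5, -0.6, 0, 0, 0, 0, 1]],
])

```text
t: 40.22
ee_pos: [469.6, -202.9, 349.9]
orientation: [2.279, 2.159, 0.001]
ft_force: [0.5, -0.4, 0.3]
width: 87.9
grasp_force: 0.0
```

```bash
python3 -c "
from pan import *;st();t=get_image('top');s=get_image('scene')
T2=(385,195,450,265)
a=cv2.resize(t['pixels'][125:285,80:460,::-1],None,fx=2.05,fy=2.05,interpolation=2)
cv2.imwrite('pics/p1.png',a)
import pickle;pickle.dump((t,s),open('im.pkl','wb'))
for n,lo,hi,box in (('R',(0,180,40),(5,255,255),(195,130,255,190)),('G',(60,60,20),(85,255,255),(245,130,300,190)),('Y',(22,180,40),(32,255,255),(290,130,355,190))):
  m=mask(t,[(lo,hi)],box);m=cv2.morphologyEx(m,cv2.MORPH_OPEN,np.ones((5,5)))
  c=max(cv2.findContours(m,0,1)[0],key=cv2.contourArea);print(n,rect(t,c,62))
for z,p in ((136,.0),):
  pass
h=cv2.cvtColor(t['pixels'],40+1)
print(cv2.cvtColor(t['pixels'],cv2.COLOR_RGB2HSV)[222,422],cv2.cvtColor(t['pixels'],cv2.COLOR_RGB2HSV)[228,413])"
```

```text
t 40.23 p [ 469.6 -202.9  349.9] az 176.9 zax [ 0.002 -0.001 -1.   ] F [ 0.5 -0.4  0.3] w 87.9 g 0.0 q [-0.43  0.33  1.92 -0.    0.88 -0.38]
R (array([639.5, 107.7]), array([95.8, 63.6]), 88.5)
G (array([632.6, -12.5]), array([96.1, 66.1]), 88.5)
Y (array([ 627.1, -132.3]), array([96.1, 65.7]), 87.1)
[ 21  51 179] [ 21  49 198]
```

View pics/p1.png

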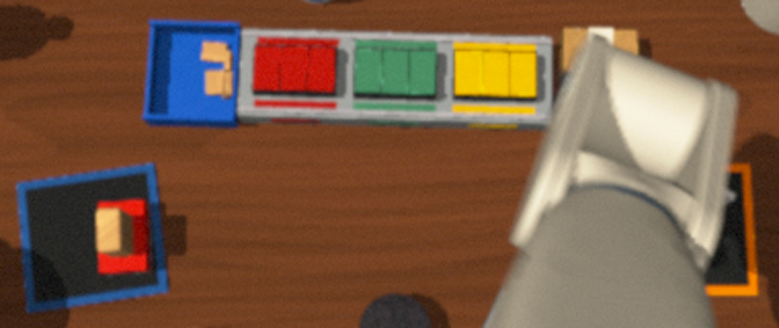

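The panels are placed well. The scraper, at crop (122,237), has been knocked about 3 cm off its mat centre at (92,236), and I'll mend that at the end. Next I'll locate the roller handle from the first images.

```bash
python3 -c "
from h import *
t=get_image('top');s=get_image('scene')
t['pixels']=cv2.imread('pics/top0.png')[:,:,::-1].copy();s['pixels']=cv2.imread('pics/scene0.png')[:,:,::-1].copy()
print('hand top',unproj(t,[423.0,225.1],140),unproj(s,[211.6,140.8],140))
T=(403,208,436,242)
m=mask(t,[((5,90,40),(20,255,255))],T);m=cv2.morphologyEx(m,cv2.MORPH_OPEN,np.ones((3,3)))
n,l,sx,_=cv2.connectedComponentsWithStats(m);print(sx[1:])
k=1+np.argmax(sx[1:,4]);m=(l==k).astype(np.uint8)*255
for g in ((440,-362,-25),(445,-355,-30)):print(fit([(t,m,T)],[(-25,25,-14,14,72,136)],g,4))
a=cv2.resize(t['pixels'][208:242,403:436,::-1],(330,340),interpolation=0)
cv2.imwrite('pics/rm.png',np.hstack([a,cv2.cvtColor(cv2.resize(m[208:242,403:436],(330,340),interpolation=0),8)]))
c,_,_=mask,0,0
t2=get_image('top');T=(100,205,165,275)
m=mask(t2,[((0,130,60),(25,255,255)),((8,40,120),(25,255,255))],(118,215,155,264));m=cv2.morphologyEx(m,cv2.MORPH_OPEN,np.ones((5,5)))
print('scr',fit([(t2,m,T)],[(-42,42,-28,28,0,28),(-25,25,-14,14,28,89)],(446,325,4),4))
"
```

```text
hand top [[ 445.66674988 -345.01033246  140.        ]] [[ 448.19733569 -339.80189212  140.        ]]
[[408 214  24  24 392]]
(array([ 447.7, -347.6,  -31. ]), np.float64(0.162))
(array([ 447.2, -346.8,  -31.6]), np.float64(0.162))
scr (array([444.2, 319.8,   1.2]), np.float64(0.058))
```

View pics/rm.png

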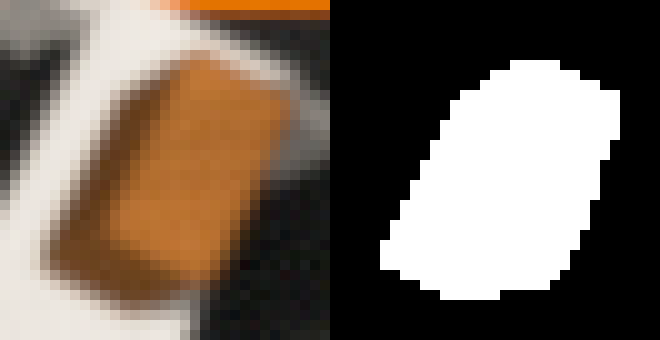

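Request:
step_arm([
  [[-0.03, -0.17, 0, 0, 0, 1, 1], [-0.03, -0.17, 0, 0, 0, 1, 1], [-0.03, -0.17, 0, 0, 0, 1, 1], [-0.03, -0.17, 0, 0, 0, 1, 1], [-0.03, -0.17, 0, 0, 0, 1, 1]],
])

```text
t: 41.1
ee_pos: [463.9, -243.8, 348.6]
orientation: [1.866, 2.527, 0.0]
ft_force: [-0.3, -0.2, 0.3]
width: 87.9
grasp_force: 0.0
```

Request:
step_arm([
  [[-0.03, -0.17, 0, 0, 0, 1, 1], [-0.03, -0.17, 0, 0, 0, 1, 1], [-0.03, -0.17, 0, 0, 0, 1, 1], [-0.03, -0.17, 0, 0, 0, 1, 1], [-0.03, -0.17, 0, 0, 0, 1, 1]],
])

```text
t: 41.72
ee_pos: [456.5, -286.3, 348.6]
orientation: [1.399, 2.812, 0.0]
ft_force: [0.2, -0.1, -0.6]
width: 87.6
grasp_force: 0.0
```

Request:
step_arm([
  [[-0.03, -0.17, 0, 0, 0, 1, 1], [-0.03, -0.17, 0, 0, 0, 1, 1], [-0.03, -0.17, 0, 0, 0, 1, 1], [-0.03, -0.17, 0, 0, 0, 1, 1], [-0.03, -0.17, 0, 0, 0, 1, 1]],
])

```text
t: 42.35
ee_pos: [449.1, -328.9, 348.5]
orientation: [0.889, 3.012, -0.0]
ft_force: [0.1, 1.0, -0.3]
width: 88.0
grasp_force: 0.0
```

Request:
step_arm([
  [[0, -0.15, 0, 0, 0, 0.9, 1], [0, -0.12, 0, 0, 0, 0.9, 1], [0, 0, 0, 0, 0, 0, 1], [0, 0, 0, 0, 0, 0, 1], [0, 0, 0, 0, 0, 0, 1]],
])

```text
t: 42.98
ee_pos: [448.1, -342.5, 348.2]
orientation: [0.705, 3.062, 0.0]
ft_force: [-0.4, -0.0, 1.5]
width: 87.8
grasp_force: 0.0
```

```bash
python3 -c "
from h import *;st();s=get_image('scene');crop(s,(160,90,280,200),5,'pics/r1.png')"
```

```text
t 42.98 p [ 448.1 -342.5  348.2] az 64.1 zax [ 0.  0. -1.] F [-0.4 -0.   1.5] w 87.8 g 0.0 q [-0.67  0.41  1.81  0.    0.93 -1.79]
```

View pics/r1.png

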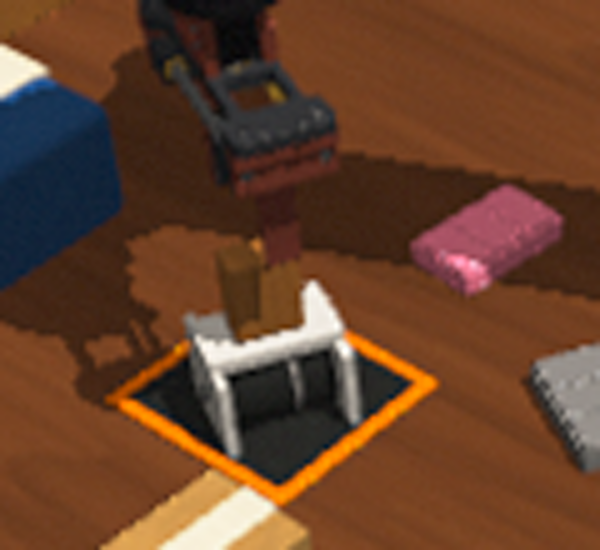

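The gripper hangs over the roller handle at (258,290) with one finger visible at (280,230). I'll descend.

Request:
step_arm([
  [[0, -0.02, -0.4, 0, 0, 0, 1], [0, 0, -0.4, 0, 0, 0, 1], [0, 0, -0.4, 0, 0, 0, 1], [0, 0, -0.24, 0, 0, 0, 1], [0, 0, 0, 0, 0, 0, 1]],
])

```text
t: 43.65
ee_pos: [447.7, -343.8, 275.5]
orientation: [-0.704, -3.06, -0.001]
ft_force: [-0.2, -0.0, -0.0]
width: 87.8
grasp_force: 0.0
```

Request:
step_arm([
  [[0, 0, 0, 0, 0, 0, 0], [0, 0, 0, 0, 0, 0, 0], [0, 0, 0, 0, 0, 0, 0], [0, 0, 0, 0, 0, 0, 0], [0, 0, 0, 0, 0, 0, 0]],
])

```text
t: 44.28
ee_pos: [447.9, -344.0, 276.3]
orientation: [0.704, 3.061, -0.0]
ft_force: [-0.1, -0.9, -0.2]
width: 41.3
grasp_force: 0.0
```

Request:
step_arm([
  [[0, 0, 0, 0, 0, 0, 0], [0, 0, 0, 0, 0, 0, 0], [0, 0, 0, 0, 0, 0, 0], [0, 0, 0, 0, 0, 0, 0], [0, 0, 0, 0, 0, 0, 0]],
])

```text
t: 44.9
ee_pos: [447.8, -344.0, 276.2]
orientation: [-0.704, -3.062, 0.0]
ft_force: [-0.6, 0.6, 2.1]
width: 27.8
grasp_force: 30.0
```

```bash
python3 -c "
from h import *;st();print(np.round(readout.get_obs()['moment'],2))"
```

```text
t 44.9 p [ 447.8 -344.   276.2] az 64.1 zax [-0.  0. -1.] F [-0.6  0.6  2.1] w 27.8 g 30.0 q [-0.68  0.52  1.84 -0.    0.78 -1.79]
[ 0.09  0.12 -0.03]
```

Request:
step_arm([
  [[0, 0, 0.4, 0, 0, 0, 0], [0, 0, 0.6, 0, 0, 0, 0], [0, 0, 0.6, 0, 0, 0, 0], [0.09, 0.09, 0.28, 0, 0, 0.1, 0], [0.2, 0.2, 0, 0, 0, 0.4, 0]],
])

```text
t: 45.52
ee_pos: [462.7, -329.2, 370.4]
orientation: [0.65, 3.073, -0.0]
ft_force: [0.5, -0.2, -5.5]
width: 27.8
grasp_force: 30.0
```

Request:
step_arm([
  [[0.3, 0.3, 0, 0, 0, 0.5, 0], [0.3, 0.3, 0, 0, 0, 0.5, 0], [0.3, 0.3, 0, 0, 0, 0.5, 0], [0.3, 0.3, 0, 0, 0, 0.5, 0], [0.3, 0.3, 0, 0, 0, 0.5, 0]],
])

```text
t: 46.15
ee_pos: [538.5, -253.3, 370.0]
orientation: [-0.376, -3.119, -0.0]
ft_force: [-0.0, 0.2, -3.9]
width: 28.0
grasp_force: 30.0
```

Request:
step_arm([
  [[0.3, 0.3, 0, 0, 0, 0.5, 0], [0.3, 0.3, 0, 0, 0, 0.5, 0], [0.3, 0.3, 0, 0, 0, 0.5, 0], [0.3, 0.3, 0, 0, 0, 0.5, 0], [0.3, 0.3, 0, 0, 0, 0.5, 0]],
])

```text
t: 46.78
ee_pos: [613.3, -178.5, 370.1]
orientation: [-0.104, -3.14, 0.0]
ft_force: [0.6, 0.1, -2.8]
width: 28.0
grasp_force: 30.0
```

Request:
step_arm([
  [[0.2, 0.3, 0, 0, 0, 0.2, 0], [0, 0, 0, 0, 0, 0, 0], [0, 0, 0, 0, 0, 0, 0], [0, 0, 0, 0, 0, 0, 0], [0, 0, 0, 0, 0, 0, 0]],
])

```text
t: 47.4
ee_pos: [622.1, -165.0, 370.2]
orientation: [-0.087, -3.14, 0.0]
ft_force: [-0.0, -1.0, -3.9]
width: 27.8
grasp_force: 30.0
```

```bash
python3 -c "
from h import *;st();print(np.round(readout.get_obs()['moment'],2))"
```

```text
t 47.4 p [ 622.1 -165.   370.2] az 86.8 zax [-0. -0. -1.] F [-0.  -1.  -3.9] w 27.8 g 30.0 q [-0.28  0.49  1.61 -0.    1.04 -1.79]
[ 0.03 -0.03  0.01]
```

Request:
step_arm([
  [[0.01, 0, -0.3, 0, 0, 0, 0], [0, 0, -0.25, 0, 0, 0, 0], [0, 0, -0.1, 0, 0, 0, 0], [0, 0, -0.04, 0, 0, 0, 0], [0, 0, 0, 0, 0, 0, 0]],
])

```text
t: 48.02
ee_pos: [623.0, -164.5, 335.6]
orientation: [0.085, 3.14, -0.0]
ft_force: [0.2, 0.6, -3.3]
width: 28.3
grasp_force: 30.0
```

Request:
step_arm([
  [[0, 0, -0.02, 0, 0, 0, 0], [0, 0, -0.02, 0, 0, 0, 0], [0, 0, 0, 0, 0, 0, 0], [0, 0, 0, 0, 0, 0, 0], [0, 0, 0, 0, 0, 0, 0]],
])

```text
t: 48.65
ee_pos: [623.0, -164.5, 334.1]
orientation: [0.085, 3.14, -0.0]
ft_force: [-0.3, -0.2, 0.3]
width: 28.0
grasp_force: 30.0
```

Request:
step_arm([
  [[0, 0, -0.02, 0, 0, 0, 0], [0, 0, 0, 0, 0, 0, 0], [0, 0, -0.01, 0, 0, 0, 0], [0, 0, 0, 0, 0, 0, 0], [0, 0, 0, 0, 0, 0, 0]],
])

```text
t: 49.28
ee_pos: [623.0, -164.5, 332.2]
orientation: [0.085, 3.14, -0.0]
ft_force: [1.3, -0.3, 0.8]
width: 27.2
grasp_force: 30.0
```

Request:
step_arm([
  [[0, 0, -0.02, 0, 0, 0, 0], [0, 0, 0, 0, 0, 0, 0], [0, 0, -0.01, 0, 0, 0, 0], [0, 0, 0, 0, 0, 0, 0], [0, 0, 0, 0, 0, 0, 0]],
])

```text
t: 49.9
ee_pos: [623.0, -164.5, 330.7]
orientation: [0.085, 3.14, -0.0]
ft_force: [2.0, 0.9, 0.0]
width: 28.0
grasp_force: 30.0
```

Request:
step_arm([
  [[0, 0, -0.01, 0, 0, 0, 0], [0, 0, 0, 0, 0, 0, 0], [0, 0, -0.01, 0, 0, 0, 0], [0, 0, 0, 0, 0, 0, 0], [0, 0, 0, 0, 0, 0, 0]],
])

```text
t: 50.52
ee_pos: [623.0, -164.5, 330.2]
orientation: [0.085, 3.14, -0.0]
ft_force: [0.2, -0.3, 6.6]
width: 27.9
grasp_force: 30.0
```

Request:
step_arm([
  [[0, 0, -0.01, 0, 0, 0, 0], [0, 0, 0, 0, 0, 0, 0], [0.005, 0.1, 0, 0, 0, 0, 0], [0.005, 0.1, 0, 0, 0, 0, 0], [0.005, 0.1, 0, 0, 0, 0, 0]],
])

```text
t: 51.15
ee_pos: [623.8, -149.7, 330.1]
orientation: [0.086, 3.14, -0.001]
ft_force: [-0.5, 0.1, 8.2]
width: 27.8
grasp_force: 30.0
```

Request:
step_arm([
  [[0.005, 0.1, 0, 0, 0, 0, 0], [0.005, 0.1, 0, 0, 0, 0, 0], [0.005, 0.1, 0, 0, 0, 0, 0], [0.005, 0.1, 0, 0, 0, 0, 0], [0, 0, 0, 0, 0, 0, 0]],
])

```text
t: 51.78
ee_pos: [624.9, -129.5, 330.2]
orientation: [0.085, 3.139, -0.001]
ft_force: [0.6, -1.2, 8.9]
width: 28.1
grasp_force: 30.0
```

```bash
python3 -c "
from h import *;st();s=get_image('scene');crop(s,(190,160,350,270),5,'pics/r2.png')"
```

```text
t 51.77 p [ 624.9 -129.5  330.2] az 86.9 zax [ 0.001 -0.001 -1.   ] F [ 0.6 -1.2  8.9] w 28.1 g 30.0 q [-0.22  0.53  1.65 -0.    0.96 -1.74]
```

View pics/r2.png

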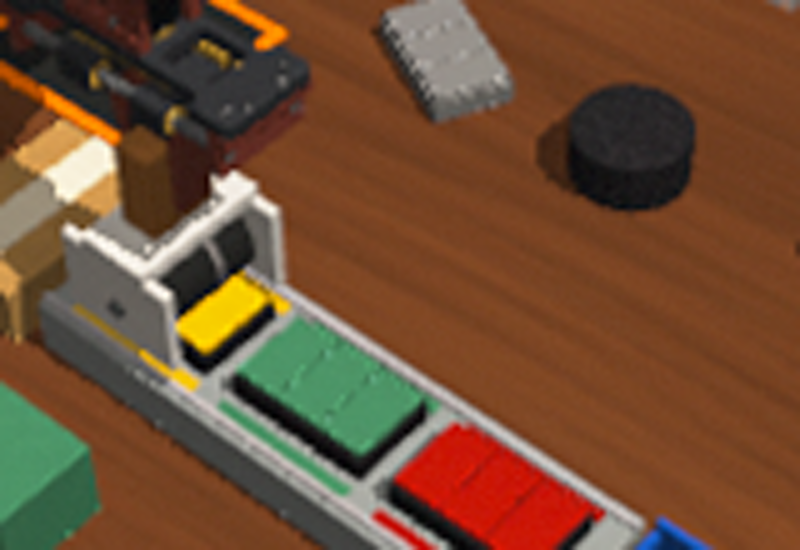

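Request:
step_arm([
  [[0.005, 0.1, 0, 0, 0, 0, 0], [0.005, 0.1, 0, 0, 0, 0, 0], [0.005, 0.1, 0, 0, 0, 0, 0], [0.005, 0.1, 0, 0, 0, 0, 0], [0.005, 0.1, 0, 0, 0, 0, 0]],
])

```text
t: 52.45
ee_pos: [626.2, -104.5, 330.1]
orientation: [0.085, 3.139, -0.001]
ft_force: [1.0, -0.8, 7.4]
width: 27.9
grasp_force: 30.0
```

Request:
step_arm([
  [[0.005, 0.1, 0, 0, 0, 0, 0], [0.005, 0.1, 0, 0, 0, 0, 0], [0, 0, 0, 0, 0, 0, 0], [0, 0, 0.15, 0, 0, 0, 0], [0, 0, 0.1, 0, 0, 0, 0]],
])

```text
t: 53.08
ee_pos: [625.7, -94.4, 341.0]
orientation: [-0.085, -3.138, -0.0]
ft_force: [0.8, 1.0, -3.4]
width: 28.0
grasp_force: 30.0
```

Request:
step_arm([
  [[0.018, 0.32, 0, 0, 0, 0, 0], [0.018, 0.32, 0, 0, 0, 0, 0], [0.018, 0.34, 0, 0, 0, 0, 0], [0, 0, 0, 0, 0, 0, 0], [0, 0, -0.13, 0, 0, 0, 0]],
])

```text
t: 53.7
ee_pos: [629.3, -45.1, 335.4]
orientation: [0.084, 3.139, -0.0]
ft_force: [-0.1, 0.1, -4.8]
width: 27.8
grasp_force: 30.0
```

```bash
python3 -c "
from h import *;st()"
```

```text
t 53.7 p [629.3 -45.1 335.4] az 86.9 zax [ 0.001 -0.    -1.   ] F [-0.1  0.1 -4.8] w 27.8 g 30.0 q [-0.09  0.51  1.66 -0.    0.96 -1.61]
```

Request:
step_arm([
  [[0, 0, -0.03, 0, 0, 0, 0], [0, 0, -0.03, 0, 0, 0, 0], [0, 0, -0.02, 0, 0, 0, 0], [0, 0, -0.02, 0, 0, 0, 0], [0, 0, -0.02, 0, 0, 0, 0]],
])

```text
t: 54.32
ee_pos: [629.3, -45.6, 330.1]
orientation: [0.086, 3.14, -0.0]
ft_force: [-2.5, -1.0, 12.0]
width: 27.9
grasp_force: 30.0
```

Request:
step_arm([
  [[0, 0, 0, 0, 0, 0, 0], [0.005, 0.1, 0, 0, 0, 0, 0], [0.005, 0.1, 0, 0, 0, 0, 0], [0.005, 0.1, 0, 0, 0, 0, 0], [0.005, 0.1, 0, 0, 0, 0, 0]],
])

```text
t: 54.95
ee_pos: [630.3, -25.5, 330.1]
orientation: [0.086, 3.139, -0.0]
ft_force: [-1.3, 0.0, 6.1]
width: 27.8
grasp_force: 30.0
```

Request:
step_arm([
  [[0.005, 0.1, 0, 0, 0, 0, 0], [0.005, 0.1, 0, 0, 0, 0, 0], [0.005, 0.1, 0, 0, 0, 0, 0], [0.005, 0.1, 0, 0, 0, 0, 0], [0.005, 0.1, 0, 0, 0, 0, 0]],
])

```text
t: 55.58
ee_pos: [631.6, -0.6, 330.2]
orientation: [0.085, 3.139, -0.001]
ft_force: [-0.8, -1.3, 5.9]
width: 27.8
grasp_force: 30.0
```

Request:
step_arm([
  [[0.005, 0.1, 0, 0, 0, 0, 0], [0.005, 0.1, 0, 0, 0, 0, 0], [0.005, 0.1, 0, 0, 0, 0, 0], [0.005, 0.1, 0, 0, 0, 0, 0], [0.005, 0.1, 0, 0, 0, 0, 0]],
])

```text
t: 56.2
ee_pos: [633.0, 24.7, 330.2]
orientation: [0.086, 3.139, 0.0]
ft_force: [-0.3, 0.5, 4.9]
width: 28.0
grasp_force: 30.0
```

```bash
python3 -c "
from h import *;st()"
```

```text
t 56.2 p [633.   24.7 330.2] az 86.9 zax [ 0.002  0.    -1.   ] F [-0.3  0.5  4.9] w 28.0 g 30.0 q [ 0.02  0.52  1.66 -0.    0.96 -1.5 ]
```

Request:
step_arm([
  [[0, 0, 0, 0, 0, 0, 0], [0, 0, 0.15, 0, 0, 0, 0], [0, 0, 0.1, 0, 0, 0, 0], [0.018, 0.32, 0, 0, 0, 0, 0], [0.018, 0.34, 0, 0, 0, 0, 0]],
])

```text
t: 56.82
ee_pos: [634.3, 58.6, 341.4]
orientation: [-0.086, -3.14, -0.0]
ft_force: [0.2, 0.6, -3.8]
width: 27.7
grasp_force: 30.0
```

Request:
step_arm([
  [[0.018, 0.34, 0, 0, 0, 0, 0], [0, 0, 0, 0, 0, 0, 0], [0, 0, -0.13, 0, 0, 0, 0], [0, 0, -0.03, 0, 0, 0, 0], [0, 0, -0.03, 0, 0, 0, 0]],
])

```text
t: 57.45
ee_pos: [635.3, 74.1, 332.4]
orientation: [0.086, 3.14, 0.0]
ft_force: [-1.5, 0.3, 0.2]
width: 27.9
grasp_force: 30.0
```

Request:
step_arm([
  [[0, 0, -0.02, 0, 0, 0, 0], [0, 0, -0.02, 0, 0, 0, 0], [0, 0, -0.02, 0, 0, 0, 0], [0, 0, -0.01, 0, 0, 0, 0], [0.005, 0.1, 0, 0, 0, 0, 0]],
])

```text
t: 58.08
ee_pos: [635.6, 79.2, 330.1]
orientation: [0.086, 3.14, -0.001]
ft_force: [-4.3, -3.6, 10.8]
width: 28.1
grasp_force: 30.0
```

Request:
step_arm([
  [[0.005, 0.1, 0, 0, 0, 0, 0], [0.005, 0.1, 0, 0, 0, 0, 0], [0.005, 0.1, 0, 0, 0, 0, 0], [0.005, 0.1, 0, 0, 0, 0, 0], [0.005, 0.1, 0, 0, 0, 0, 0]],
])

```text
t: 58.7
ee_pos: [637.0, 104.7, 330.1]
orientation: [0.086, 3.139, 0.001]
ft_force: [-3.2, -0.9, 9.7]
width: 27.7
grasp_force: 30.0
```

Request:
step_arm([
  [[0.005, 0.1, 0, 0, 0, 0, 0], [0.005, 0.1, 0, 0, 0, 0, 0], [0.005, 0.1, 0, 0, 0, 0, 0], [0.005, 0.1, 0, 0, 0, 0, 0], [0.005, 0.1, 0, 0, 0, 0, 0]],
])

```text
t: 59.32
ee_pos: [638.3, 129.7, 330.1]
orientation: [0.086, 3.139, 0.001]
ft_force: [-2.4, -0.1, 8.5]
width: 27.5
grasp_force: 30.0
```

Request:
step_arm([
  [[0.005, 0.1, 0, 0, 0, 0, 0], [0.005, 0.1, 0, 0, 0, 0, 0], [0.005, 0.1, 0, 0, 0, 0, 0], [0, 0, 0, 0, 0, 0, 0], [0, 0, 0, 0, 0, 0, 0]],
])

```text
t: 59.95
ee_pos: [639.1, 144.8, 330.1]
orientation: [0.085, 3.139, 0.001]
ft_force: [-2.1, -0.1, 7.9]
width: 27.6
grasp_force: 30.0
```

```bash
python3 -c "
from h import *;st();s=get_image('scene');crop(s,(190,160,350,280),5,'pics/r3.png')"
```

```text
t 59.95 p [639.1 144.8 330.1] az 86.9 zax [ 0.002  0.001 -1.   ] F [-2.1 -0.1  7.9] w 27.6 g 30.0 q [ 0.2   0.55  1.61  0.    0.98 -1.31]
```

View pics/r3.png

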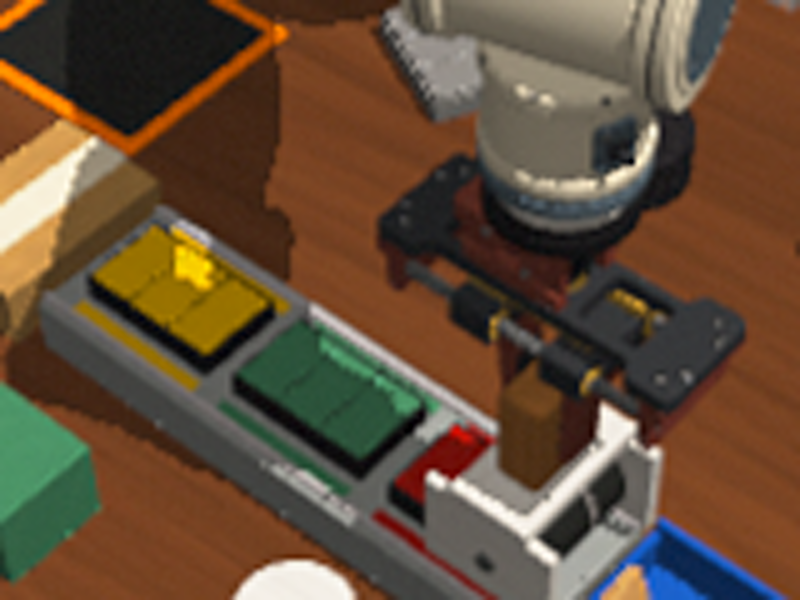

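Request:
step_arm([
  [[0, 0, 0.2, 0, 0, 0, 0], [0, 0, 0.4, 0, 0, 0, 0], [0, 0, 0.3, 0, 0, 0, 0], [-0.2, -0.3, 0, 0, 0, 0, 0], [-0.2, -0.5, 0, 0, 0, 0, 0]],
])

```text
t: 60.62
ee_pos: [617.6, 103.5, 373.3]
orientation: [-0.084, -3.14, 0.001]
ft_force: [-0.1, -0.9, -4.2]
width: 27.5
grasp_force: 30.0
```

Request:
step_arm([
  [[-0.2, -0.5, 0, 0, 0, 0, 0], [-0.2, -0.5, 0, 0, 0, 0, 0], [-0.2, -0.5, 0, 0, 0, 0, 0], [-0.2, -0.5, 0, 0, 0, 0, 0], [-0.2, -0.5, 0, 0, 0, 0, 0]],
])

```text
t: 61.25
ee_pos: [566.9, -22.7, 372.9]
orientation: [-0.087, -3.138, 0.001]
ft_force: [-0.4, -0.1, -4.6]
width: 28.3
grasp_force: 30.0
```

Request:
step_arm([
  [[-0.2, -0.5, 0, 0, 0, 0, 0], [-0.2, -0.5, 0, 0, 0, 0, 0], [-0.2, -0.5, 0, 0, 0, 0, 0], [-0.2, -0.5, 0, 0, 0, 0, 0], [-0.2, -0.5, 0, 0, 0, 0, 0]],
])

```text
t: 61.88
ee_pos: [516.6, -147.3, 373.0]
orientation: [-0.087, -3.139, -0.0]
ft_force: [-0.8, -0.3, -4.8]
width: 27.6
grasp_force: 30.0
```

Request:
step_arm([
  [[-0.2, -0.5, 0, 0, 0, 0, 0], [-0.2, -0.5, 0, 0, 0, 0, 0], [-0.2, -0.5, 0, 0, 0, 0, 0], [-0.2, -0.5, 0, 0, 0, 0, 0], [-0.2, -0.5, 0, 0, 0, 0, 0]],
])

```text
t: 62.5
ee_pos: [466.4, -271.8, 373.0]
orientation: [-0.087, -3.139, -0.001]
ft_force: [0.0, 0.7, -3.2]
width: 27.8
grasp_force: 30.0
```

Request:
step_arm([
  [[-0.2, -0.5, 0, 0, 0, 0, 0], [-0.2, -0.5, 0, 0, 0, 0, 0], [-0.2, -0.5, 0, 0, 0, 0, 0], [0, 0, 0, 0, 0, 0, 0], [0, 0, 0, 0, 0, 0, 0]],
])

```text
t: 63.12
ee_pos: [437.6, -345.4, 373.2]
orientation: [-0.087, -3.139, -0.002]
ft_force: [0.5, 0.1, -3.7]
width: 27.6
grasp_force: 30.0
```

```bash
python3 -c "
from h import *;st();t=get_image('top')
for c in seg(t,(8,200,120),(20,255,255),(370,195,455,275),3): print(rect(t,c,4))"
```

```text
t 63.12 p [ 437.6 -345.4  373.2] az 86.8 zax [-0.001  0.001 -1.   ] F [ 0.5  0.1 -3.7] w 27.6 g 30.0 q [-0.69  0.36  1.81  0.    0.97 -2.2 ]
(array([ 440.8, -306.3]), array([ 71.6, 165.8]), 88.6)
```

Move 12 mm further in y, then lower 96 mm to about 277.

Request:
step_arm([
  [[0.02, -0.24, -0.2, 0, 0, 0, 0], [0, 0, -0.5, 0, 0, 0, 0], [0, 0, -0.5, 0, 0, 0, 0], [0, 0, -0.4, 0, 0, 0, 0], [0, 0, -0.2, 0, 0, 0, 0]],
])

```text
t: 63.8
ee_pos: [439.7, -357.3, 282.0]
orientation: [-0.084, -3.139, -0.002]
ft_force: [0.3, -0.1, -4.2]
width: 27.7
grasp_force: 30.0
```

Request:
step_arm([
  [[0, 0, -0.08, 0, 0, 0, 0], [0, 0, -0.02, 0, 0, 0, 0], [0, 0, 0, 0, 0, 0, 0], [0, 0, 0, 0, 0, 0, 0], [0, 0, 0, 0, 0, 0, 0]],
])

```text
t: 64.42
ee_pos: [439.8, -357.5, 279.1]
orientation: [0.085, 3.14, -0.001]
ft_force: [0.3, -0.7, -4.3]
width: 28.0
grasp_force: 30.0
```

```bash
python3 -c "
from h import *;st()"
```

```text
t 64.42 p [ 439.8 -357.5  279.1] az 86.9 zax [ 0. -0. -1.] F [ 0.3 -0.7 -4.3] w 28.0 g 30.0 q [-0.7   0.51  1.84 -0.    0.79 -2.22]
```

Request:
step_arm([
  [[0, 0, -0.03, 0, 0, 0, 0], [0, 0, -0.02, 0, 0, 0, 0], [0, 0, 0, 0, 0, 0, 0], [0, 0, 0, 0, 0, 0, 0.5], [0, 0, 0, 0, 0, 0, 0.5]],
])

```text
t: 65.05
ee_pos: [440.0, -357.6, 276.5]
orientation: [0.085, 3.14, -0.001]
ft_force: [0.6, 0.6, 1.2]
width: 42.8
grasp_force: 0.0
```

Request:
step_arm([
  [[0, 0, 0, 0, 0, 0, 0.9], [0, 0, 0, 0, 0, 0, 0.9], [0, 0, 0, 0, 0, 0, 0.9], [0, 0, 0.2, 0, 0, 0, 1], [0, 0, 0.4, 0, 0, 0, 1]],
])

```text
t: 65.68
ee_pos: [439.6, -357.3, 306.3]
orientation: [-0.085, -3.139, -0.001]
ft_force: [1.0, -1.2, -0.1]
width: 87.0
grasp_force: 0.0
```

Request:
step_arm([
  [[0, 0, 0.6, 0, 0, 0, 1], [0, 0.2, 0.4, 0, 0, 0, 1], [0, 0.5, 0, 0, 0, 0, 1], [0, 0.6, 0, 0, 0, 0, 1], [0, 0.6, 0, 0, 0, 0, 1]],
])

```text
t: 66.3
ee_pos: [439.0, -259.9, 355.2]
orientation: [-0.085, -3.139, -0.002]
ft_force: [0.4, 0.5, 0.1]
width: 87.6
grasp_force: 0.0
```

Request:
step_arm([
  [[0, 0.7, 0, 0, 0, 0, 1], [0, 0.7, 0, 0, 0, 0, 1], [0, 0.7, 0, 0, 0, 0, 1], [0, 0.7, 0, 0, 0, 0, 1], [0, 0.7, 0, 0, 0, 0, 1]],
])

```text
t: 66.92
ee_pos: [438.3, -85.0, 355.2]
orientation: [-0.084, -3.138, -0.001]
ft_force: [0.3, -0.4, -0.4]
width: 88.2
grasp_force: 0.0
```

```bash
cat > fin.py <<'E'
from h import *
st();t=get_image('top');s=get_image('scene')
T=(100,205,165,275)
m=mask(t,[((0,130,60),(25,255,255)),((8,40,120),(25,255,255))],(112,215,155,264));m=cv2.morphologyEx(m,cv2.MORPH_OPEN,np.ones((5,5)))
print('scr',fit([(t,m,T)],[(-42,42,-28,28,0,28),(-25,25,-14,14,28,89)],(446,330,4),4))
a=cv2.resize(t['pixels'][125:285,80:460,::-1],None,fx=2.05,fy=2.05,interpolation=2)
b=cv2.resize(s['pixels'][130:310,150:440,::-1],(416,258),interpolation=2)
b=np.hstack([b,cv2.resize(s['pixels'][130:200,180:260,::-1],(a.shape[1]-416,258),interpolation=2)])
cv2.imwrite('pics/%s.png'%__import__('sys').argv[1],np.vstack([a,b]))
E
python3 fin.py f1
```

```text
t 66.92 p [438.3 -85.  355.2] az 86.9 zax [-0.002  0.001 -1.   ] F [ 0.3 -0.4 -0.4] w 88.2 g 0.0 q [-0.22  0.24  2.05  0.    0.86 -1.74]
scr (array([443.6, 319.9,   1.4]), np.float64(0.051))
```

View pics/f1.png

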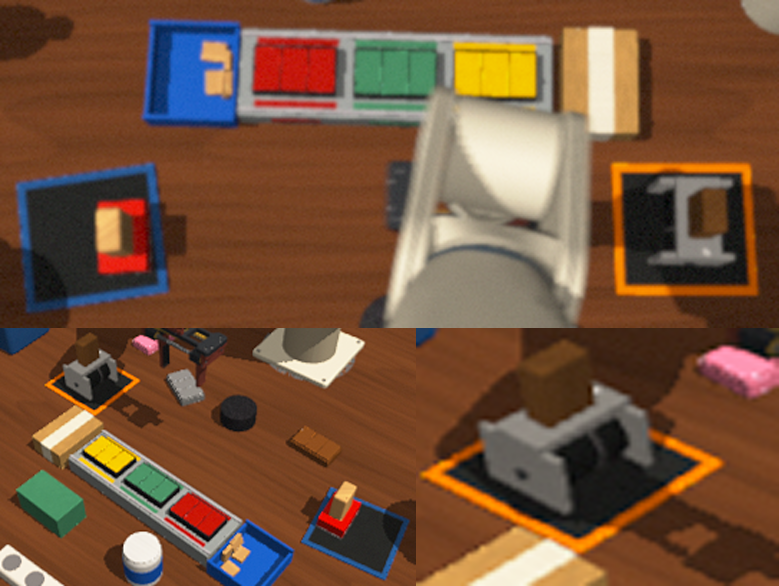

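The roller stands on its orange mat. Now I'll re-centre the scraper from (444,320) to (446,361).

Request:
step_arm([
  [[0.01, 0.7, 0, 0, 0, 0.1, 1], [0.01, 0.7, 0, 0, 0, 0.1, 1], [0.01, 0.7, 0, 0, 0, 0.1, 1], [0.01, 0.7, 0, 0, 0, 0.1, 1], [0.01, 0.7, 0, 0, 0, 0.1, 1]],
])

```text
t: 67.65
ee_pos: [441.3, 88.6, 355.5]
orientation: [-0.03, -3.14, 0.001]
ft_force: [0.9, -0.2, 0.8]
width: 88.1
grasp_force: 0.0
```

Request:
step_arm([
  [[0.01, 0.7, 0, 0, 0, 0.1, 1], [0.01, 0.7, 0, 0, 0, 0.1, 1], [0.01, 0.7, 0, 0, 0, 0.1, 1], [0.01, 0.7, 0, 0, 0, 0.1, 1], [0.01, 0.7, 0, 0, 0, 0.1, 1]],
])

```text
t: 68.28
ee_pos: [443.8, 263.4, 355.4]
orientation: [0.025, -3.14, 0.001]
ft_force: [-0.3, -0.5, -0.1]
width: 87.9
grasp_force: 0.0
```

Request:
step_arm([
  [[0, 0.6, -0.2, 0, 0, 0.1, 1], [0, 0.5, -0.3, 0, 0, 0, 1], [0, 0, -0.3, 0, 0, 0, 1], [0, 0, -0.2, 0, 0, 0, 1], [0, 0, 0, 0, 0, 0, 1]],
])

```text
t: 68.9
ee_pos: [444.3, 316.4, 305.1]
orientation: [0.034, -3.139, 0.002]
ft_force: [0.5, 0.2, 0.3]
width: 87.7
grasp_force: 0.0
```

```bash
python3 -c "
from h import *;st()"
```

```text
t 68.9 p [444.3 316.4 305.1] az 91.2 zax [-0.002 -0.002 -1.   ] F [0.5 0.2 0.3] w 87.7 g 0.0 q [ 0.6   0.45  1.87 -0.    0.82 -1.  ]
```

Request:
step_arm([
  [[0, 0.07, -0.5, 0, 0, 0, 1], [0, 0, -0.5, 0, 0, 0, 1], [0, 0, -0.36, 0, 0, 0, 1], [0, 0, 0, 0, 0, 0, 1], [0, 0, 0, 0, 0, 0, 0]],
])

```text
t: 69.53
ee_pos: [445.1, 321.1, 238.9]
orientation: [-0.035, 3.141, 0.001]
ft_force: [0.6, 0.6, -0.1]
width: 81.2
grasp_force: 0.0
```

Request:
step_arm([
  [[0, 0, 0, 0, 0, 0, 0], [0, 0, 0, 0, 0, 0, 0], [0, 0, 0, 0, 0, 0, 0], [0, 0, 0, 0, 0, 0, 0], [0, 0, 0, 0, 0, 0, 0]],
])

```text
t: 70.15
ee_pos: [444.7, 320.9, 238.2]
orientation: [0.036, -3.141, 0.001]
ft_force: [-0.0, -1.6, 0.1]
width: 31.6
grasp_force: 0.7
```

Request:
step_arm([
  [[0, 0, 0, 0, 0, 0, 0], [0, 0, 0, 0, 0, 0, 0], [0, 0, 0, 0, 0, 0, 0], [0, 0, 0, 0, 0, 0, 0], [0, 0, 0, 0, 0, 0, 0]],
])

```text
t: 70.78
ee_pos: [444.8, 321.1, 238.1]
orientation: [0.035, -3.141, -0.0]
ft_force: [0.4, -0.5, -2.6]
width: 27.8
grasp_force: 30.0
```

```bash
python3 -c "
from h import *;st()"
```

```text
t 70.78 p [444.8 321.1 238.1] az 91.3 zax [-0.  0. -1.] F [ 0.4 -0.5 -2.6] w 27.8 g 30.0 q [ 0.6   0.56  1.89  0.    0.69 -0.99]
```

Request:
step_arm([
  [[0, 0, 0.3, 0, 0, 0, 0], [0, 0, 0.1, 0, 0, 0, 0], [0.02, 0.4, 0, 0, 0, 0, 0], [0.02, 0.4, 0, 0, 0, 0, 0], [0, 0, 0, 0, 0, 0, 0]],
])

```text
t: 71.4
ee_pos: [446.9, 363.2, 258.2]
orientation: [-0.038, 3.14, 0.002]
ft_force: [-0.8, 0.0, -2.5]
width: 28.1
grasp_force: 30.0
```

Request:
step_arm([
  [[0, 0, -0.2, 0, 0, 0, 0], [0, 0, -0.16, 0, 0, 0, 0], [0, 0, -0.04, 0, 0, 0, 0], [0, 0, 0, 0, 0, 0, 0], [0, 0, 0, 0, 0, 0, 0]],
])

```text
t: 72.03
ee_pos: [446.5, 360.6, 238.0]
orientation: [0.035, -3.14, 0.001]
ft_force: [-1.8, -1.0, 1.6]
width: 27.8
grasp_force: 30.0
```

Request:
step_arm([
  [[0, 0, 0, 0, 0, 0, 1], [0, 0, 0, 0, 0, 0, 1], [0, 0, 0, 0, 0, 0, 1], [0, 0, 0, 0, 0, 0, 1], [0, 0, 0.3, 0, 0, 0, 1]],
])

```text
t: 72.65
ee_pos: [446.4, 360.8, 252.8]
orientation: [0.035, -3.14, 0.002]
ft_force: [0.2, 0.1, -0.1]
width: 74.4
grasp_force: 0.0
```

Request:
step_arm([
  [[0, 0, 0.5, 0, 0, 0, 1], [0, 0, 0.6, 0, 0, 0, 1], [0, -0.3, 0.4, 0, 0, 0, 1], [0, -0.6, 0, 0, 0, 0, 1], [0, -0.6, 0, 0, 0, 0, 1]],
])

```text
t: 73.28
ee_pos: [446.8, 285.5, 329.7]
orientation: [-0.036, 3.14, 0.002]
ft_force: [-0.1, -0.1, 0.5]
width: 87.8
grasp_force: 0.0
```

Request:
step_arm([
  [[0, -0.6, 0, 0, 0, 0, 1], [0, -0.6, 0, 0, 0, 0, 1], [0, -0.6, 0, 0, 0, 0, 1], [0, -0.6, 0, 0, 0, 0, 1], [0, 0, 0, 0, 0, 0, 1]],
])

```text
t: 73.9
ee_pos: [446.7, 164.8, 329.1]
orientation: [-0.031, 3.141, 0.0]
ft_force: [0.3, -0.6, 0.5]
width: 87.8
grasp_force: 0.0
```

```bash
python3 fin.py f2
```

```text
t 73.9 p [446.7 164.8 329.1] az 91.1 zax [ 0.001  0.    -1.   ] F [ 0.3 -0.6  0.5] w 87.8 g 0.0 q [ 0.33  0.32  2.01 -0.    0.81 -1.26]
scr (array([445.7, 354.1,   7.2]), np.float64(0.468))
```

View pics/f2.png

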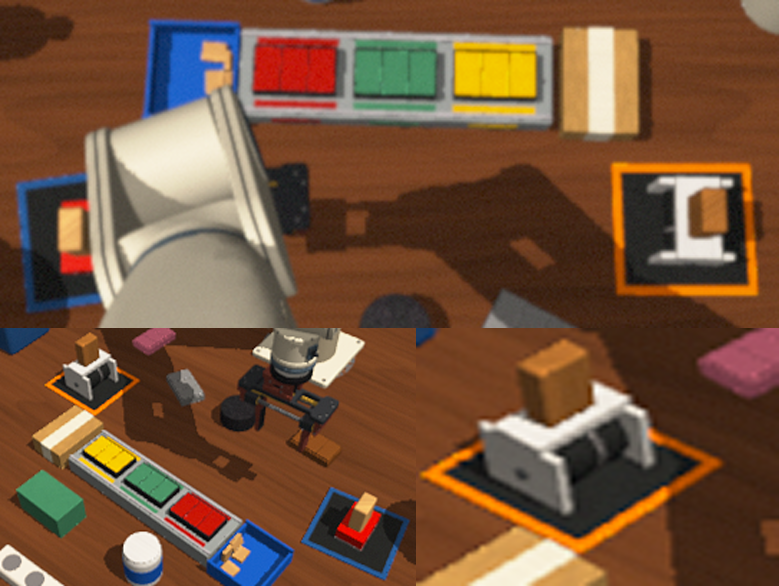

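The scraper is centred upright on the blue mat (crop 355,515), the roller is on the orange mat, the panels lie in their bays and the chips are in the tray. I'm handing the job in.

```bash
python3 -c "
from workcell import ctrl;print(ctrl.close_job())"
```

```text
the job is handed in; nothing more can be done
None
```

I handed the job in at about 74 s, and no verdict came back: by the pictures and force readings all four chips are in the tray, the three panels lie in their bays pressed fully home, both tools stand on their mats (I re-centred the scraper after it was knocked aside), and the can and tea box were not touched.

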